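# Fit a flow cell in a detector's spring-clip bracket

### The arm

A 6-joint arm with a two-finger parallel gripper is mounted at the origin on a cart in front of the work surface, level with it; the furniture and walls round the work are solid. World frame = base frame: x ahead of the robot, y to its left, z up, the work surface at z = 0. Lengths are in m, angles in degrees, forces in N, time in s.
With the tool pointing down it reaches from about 0.25 to 0.725 m from the base axis. Payload 9.7 kg.
Tool frame: the origin (TCP) lies between the finger pads; the fingertips stand 25 mm ahead of it and the grasp point (between the pads) lies 6 mm ahead of it; z points along the fingers, y is the line along which they close (so a half turn about z gives the same grasp; the last joint's range is limited). The gripper opens to 85 mm and grips with 20 to 120 N. Pads are 22 mm wide; open, the fingers measure 114 mm over their backs; the gripper's body (76 mm by 85 mm) begins 54 mm behind the grasp point. The pads swing forward as they close: fully open they stand 13 mm farther back than shut.
Start: joints at [-77.235, 4.979, 10.078, 95.1, 0, 90], TCP at [0.122, -0.536, 0.256] pointing down, gripper open.
Joint ranges: [-179.16, 179.16], [-48.56, 103.87], [-65.8, 70.77], [-126.05, 130.52], [-82.76, 87.17], [-180, 180]. Speed limits (degrees/s): [127.2, 127.2, 147.25, 180, 180, 180].

### API

Orientations are given as [roll, pitch, yaw] about the fixed x, y, z axes, in that order (R = Rz(yaw) Ry(pitch) Rx(roll)).
In Python, from workcell import bot gives the robot as it stands.
- The arm moves only by the shell command python3 drive.py 'ROWS' [FORCE]. ROWS is rows parted by semicolons, their numbers by spaces, 1 to 5 of them, each of 5 numbers: dx, dy, dz in m, then a turn about the tool's z in degrees, then the finger opening in m; each row is the pose to reach, as a shift and turn from the pose commanded when the command began, along the tool's axes at that moment; what a row does not reach only later rows make up. A row lasts 1/12 s, in which the tool goes at most 0.0417 m and 7.16 degrees, less where a joint would pass 70% of its speed; a pose out of reach is approached as far as the arm can. The fingers move at their own pace and stop on an object; FORCE is the grip in N (left out, the last holds). Time passes only in rows, so rows that do not move let the fingers close. It prints the time, the measured TCP pose, the force, the opening and the grip force at its end.
- bot.get_obs(): the state, without advancing time (a new reading comes with each control period).
- bot.camera(name): name is "scene" or "top" or "wrist"; returns the picture (400x640x3 uint8, blue, green, red); there is no depth.
- bot.camera_info(name): a dict with "mtx" (3x3 intrinsics, pixels), "k1" (the pictures are not rectified: a ray, as slopes to the right and down, at radius r is drawn at 1 + k1 r^2 times it, then the intrinsics apply), "extrinsics" (4x4, takes a point from camera to world coordinates). Camera axes: x right, y down, z forward; pixel columns grow to the right and rows downward; lengths in m; the calibration is good to about 2 mm. A picture is of the moment at which its call begins: read the wrist's pose just before it. camera_info takes no time and is no camera call; for the wrist camera it gives the pose at the moment of the call.
- bot.job_done(): hands the job in; it is judged then, once.
The state is a dict: "time": time; "q": joint angles; "qd": joint speeds; "joint_efforts": joint torques, N m; "ee_pos": TCP position; "tcp_rot": TCP orientation; "wrist_force": force on the tool from outside, world axes, zero at the start; "torque": the same for the moment, N m; "opening": finger opening in m; "grasp_force": force on a finger pad.
Only numpy, scipy, OpenCV 4.12 (cv2) and the standard library are available. Lean on these libraries where they do the work, as an engineer would, in place of code of your own. Each camera call takes 0.05 s, during which the arm holds its last target. There are 200 camera calls.

### The job

Swap the blanking plate in the open detector for the flow cell. First pull the blanking plate up out of the bracket and slide it edgewise into the empty slot of the white storage block, right to the bottom. Then pick the flow cell up by its steel body, stand it upright on the free worktop and let go; take it again by the bare top of its plate and slide its ears down into the bracket's clip-lined slots, window towards the lamp house, until it is fully home; leave both released and do not disturb the slit plate or the other things lying about.

Things in the scene. Friction and masses are not known exactly. Their poses are not given: they have to be found in the camera images.
- optical_unit: open optical unit of a detector, bolted down: grey base 170 (x) x 240 (y) x 12 mm. Origin: centre of its underside, z up. In its middle two aluminium posts (65 mm to either side along x, tops 78 mm high) with facing upright slots in the plane y = 0; finned dark lamp house on the +y side (88 mm high, from y = +50), photodiode block on the -y side (62 mm high, from y = -40)
- bracket_seat (a point): middle between the posts, 14 mm over the worktop, where the middle of a seated plate's bottom edge lies (its ears stand on slot floors 24 mm high). Axes as the unit's: x along the plate's width, y to the lamp house. Slots: 12.5 mm wide for 10 mm ears, 132 mm between their backs, flared mouths
- blank_plate: flat aluminium blanking plate standing in the bracket at the start, 104 wide x 100 high x 10 mm thick, about 0.2 kg, with ears to 128 mm width between 10 and 38 mm above its bottom edge. Origin: middle of its bottom edge; x along the width, y through the thickness, z up
- flow_cell: flow cell: aluminium plate like the blanking plate (same outline and ears) with a steel body 56 wide, 50 high, 34 mm deep on its front. Starts lying on its back. Origin: middle of the plate's back; x to the top edge, y along the width, z out of the front (plate z 0-10, x -50 to 50; ears x -40 to -12; body z 10-44, x -50 to 0 mm). About 0.4 kg; stands by itself on its bottom edge, origin 50 mm high
- cell_window (a point): centre of the flow cell's round window, on the body's face, 25 mm above the bottom edge, 44 mm from the plate's back. Two small fittings stand 13 mm up from the body's top, 13 mm either side of the middle, z 21 to 33 mm; above them the plate's top is bare
- slot_block: white plastic storage block, fixed, 130 (x) x 90 (y) x 44 mm high, with two slots along x, open at both ends, 14 mm wide and 32 mm deep, centred at y = +22 (empty) and y = -22 mm (holds the slit plate). Origin: centre of its underside
- empty_slot (a point): middle of the empty slot's floor, 12 mm over the worktop; axes as the block's: x along the slot, z up
- slit_plate: steel slit plate 104 wide x 60 high x 8 mm, standing in the other slot of the block, its top 72 mm over the worktop. Origin: middle of its bottom edge. To be left alone
- ferrule_tin: round tin, 52 mm across, 32 mm high, bystander; origin centre of the underside
- reagent_small: small brown bottle with white cap, 44 mm across, 86 mm high, bystander; origin centre of the underside
- timer: white lab timer 58 x 66 x 18 mm lying on the worktop, bystander; origin centre of the underside
- petri_dish: petri dish, 62 mm across, 14 mm high, bystander; origin centre of the underside
- clip_front (a joint): sprung steel leaf in the slot at -x of the unit: rad pushed back, 0 when free. It bulges 4.5 mm into the slot from the +y side, 37 mm above the slot floor, and snaps over the ear when that is home. Both leaves together resist with 10 to 20 N at the most going in, about 10 N coming out; a plate's weight alone does not seat it: push down
- clip_back (a joint): the same leaf in the slot at +x of the unit

How it is judged:
By the outcome, as a careful person would: the job done as asked, in the order asked, and still so for the second after the job is handed in, with the robot touching nothing.
It also fails if it takes over 72 s, if anything falls off the work surface, if the arm or the gripper's body presses on something with over 40 N, if the wrist force passes 120 N, or if a joint passes its speed limit or range.

## Working session

There is one attempt and no reset: what is moved stays moved. The work goes in short steps, Python scripts to look and compute and a shell command to move; the robot and the scene stay as the last step left them, time stands still between calls to the robot, and variables do not carry over. Pictures are saved under pics/ and viewed, at most 10 in all, crops included, and the job is handed in when it is done.

```bash
ls; mkdir -p pics; python3 - <<'E'
from workcell import bot
import cv2,numpy as np
o=bot.get_obs();print(o)
for n in("scene","top"):
    im=bot.camera(n);cv2.imwrite(f"pics/{n}0.png",im)
    i=bot.camera_info(n);print(n,np.round(i["mtx"],1).tolist(),i["k1"],np.round(i["extrinsics"],3).tolist())
E
```

```text
drive.py
pics
workcell.py
{'time': 0.0, 'q': array([-7.72357824e+01,  5.01116200e+00,  1.00314853e+01,  9.51000904e+01,
        6.32621449e-04,  8.99964316e+01]), 'qd': array([-0.02485751,  0.1080237 ,  0.0099349 ,  0.05206971, -0.09135287,
       -0.03264001]), 'joint_efforts': array([ 4.49500812e-04, -5.20383954e+01,  4.64807940e+01,  1.61785068e-02,
        1.93490723e-05,  8.82787901e-06]), 'ee_pos': array([ 0.12147166, -0.53619631,  0.25555587]), 'tcp_rot': array([-1.79920233e+02, -6.37588699e-04,  1.27677851e+01]), 'wrist_force': array([-0.3281594 ,  0.02461772, -0.04842439]), 'torque': array([-0.04320472,  0.02972601,  0.00189355]), 'grasp_force': 0.0, 'opening': 0.0854325746875984}
scene [[416.2, 0.0, 314.3], [0.0, 416.2, 205.5], [0.0, 0.0, 1.0]] -0.10948905564635131 [[-0.821, -0.391, 0.416, 0.109], [-0.571, 0.585, -0.576, 0.688], [-0.018, -0.711, -0.703, 0.823], [0.0, 0.0, 0.0, 1.0]]
top [[441.9, 0.0, 327.2], [0.0, 441.9, 194.5], [0.0, 0.0, 1.0]] -0.054529335339260535 [[-0.013, -0.981, 0.196, 0.32], [-1.0, 0.013, -0.003, 0.046], [0.001, -0.196, -0.981, 1.183], [0.0, 0.0, 0.0, 1.0]]
```

View pics/top0.png

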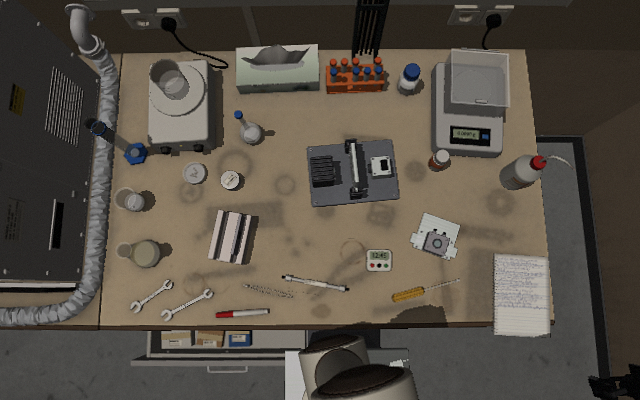

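View pics/scene0.png

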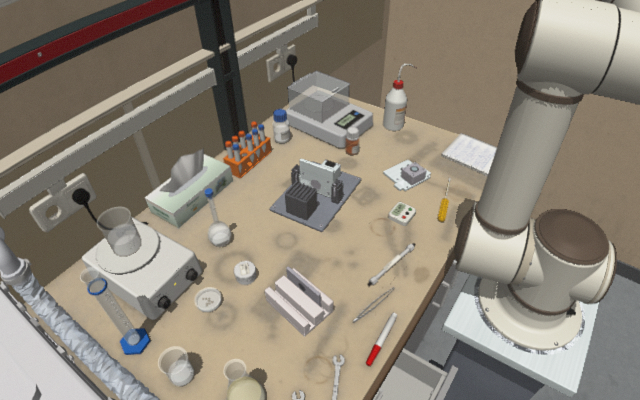

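The top view shows the unit at about (353,172) with its lamp house on the left (world +y), the storage block at (232,237) and the flow cell lying at (436,238). The scene view agrees. Next I'll enlarge the parts for measuring.

```bash
cat > h.py <<'E'
from workcell import bot
import cv2,numpy as np
from scipy.spatial.transform import Rotation as R
def snap(n,f):
    i=bot.camera_info(n); im=bot.camera(n); cv2.imwrite(f"pics/{f}.png",im)
    np.savez(f"pics/{f}.npz",m=i["mtx"],k=i["k1"],e=i["extrinsics"]); return im
def ray(f,uv):
    c=np.load(f"pics/{f}.npz"); uv=np.atleast_2d(np.array(uv,float))
    d=(uv-c["m"][:2,2])/c["m"][0,0]; s=d.copy()
    for _ in range(20): s=d/(1+c["k"]*(s**2).sum(1,keepdims=True))
    return c["e"][:3,3],np.c_[s,np.ones(len(s))]@c["e"][:3,:3].T
def pt(f,uv,z):
    o,d=ray(f,uv); return o+d*((np.asarray(z)-o[2])/d[:,2])[:,None]
def px(f,P):
    c=np.load(f"pics/{f}.npz"); p=(np.atleast_2d(P)-c["e"][:3,3])@c["e"][:3,:3]
    s=p[:,:2]/p[:,2:]; s=s*(1+c["k"]*(s**2).sum(1,keepdims=True)); return s*c["m"][0,0]+c["m"][:2,2]
def totool(P):
    "world point -> TCP shift in tool axes"
    o=bot.get_obs(); return R.from_euler("xyz",o["tcp_rot"],degrees=True).inv().apply(np.asarray(P)-o["ee_pos"])
E
python3 - <<'E'
from h import *
im=snap("top","t1"); snap("scene","s1")
r=lambda x,y,w,h,k:cv2.resize(im[y:y+h,x:x+w],None,fx=k,fy=k,interpolation=cv2.INTER_CUBIC)
a=r(300,135,100,75,4);b=r(195,200,100,75,4);c=r(390,205,100,75,4);d=r(170,140,100,75,4)
cv2.imwrite("pics/c1.png",np.vstack([np.hstack([a,b]),np.hstack([c,d])]))
E
```

```text
(no output)
```

View pics/c1.png

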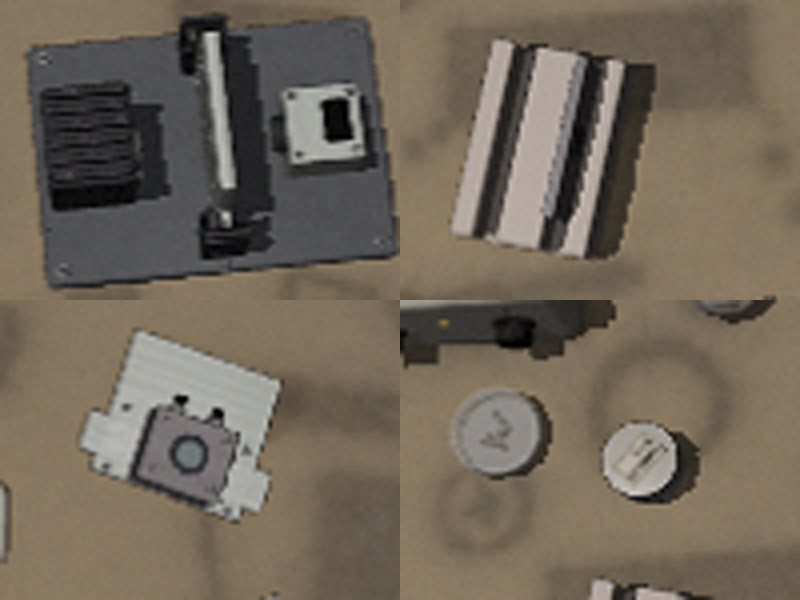

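The crop shows, as crop pixels at ×4: base corners at (28,45), (370,15), (48,287); block top corners at (495,38), (625,60), (590,258), (453,235). The empty slot is on the left. The cell's top edge runs (133,330)–(282,382), its bottom right corner is (238,520), and the window is at (188,455).

```bash
python3 - <<'E'
from h import *
np.set_printoptions(precision=4,suppress=True)
c=lambda x,y,p:np.array(p)/4.+[x,y]-0.375
U=pt("t1",c(300,135,[(28,45),(370,15),(397,255),(48,287)]),.012)
print("unit",U,np.linalg.norm(np.diff(U,axis=0),axis=1),U.mean(0))
B=pt("t1",c(195,200,[(95,38),(225,60),(190,258),(53,235)]),.044)
print("block",B,np.linalg.norm(np.diff(B,axis=0),axis=1),B.mean(0))
C=pt("t1",c(390,205,[(133,30),(282,82),(238,220)]),.01);print("cell",C,np.linalg.norm(np.diff(C,axis=0),axis=1))
for n,P in(("unit y",U[0]-U[1]),("unit y",U[3]-U[2]),("unit x",U[0]-U[3]),("blk x",B[0]-B[3]),("blk x",B[1]-B[2]),("blk y",B[0]-B[1]),("cell w",C[0]-C[1]),("cell x",C[1]-C[2])):print(n,np.degrees(np.arctan2(P[1],P[0])))
print("win",pt("t1",c(390,205,[(188,155)]),.044))
print("plate top ends",pt("t1",c(300,135,[(210,33),(228,187)]),.114))
print("petri,tin",pt("t1",c(170,140,[(97,132)]),.014),pt("t1",c(170,140,[(240,160)]),.032))
print("timer, bottle",pt("t1",[(378,260)],.018),pt("t1",[(440,155)],.086))
E
```

```text
unit [[ 0.6916  0.0976  0.012 ]
 [ 0.7104 -0.14    0.012 ]
 [ 0.5405 -0.151   0.012 ]
 [ 0.5217  0.0848  0.012 ]] [0.2383 0.1702 0.2365] [ 0.6161 -0.0272  0.012 ]
block [[0.512  0.3282 0.044 ]
 [0.4964 0.2424 0.044 ]
 [0.3687 0.2624 0.044 ]
 [0.3841 0.3511 0.044 ]] [0.0872 0.1293 0.09  ] [0.4403 0.296  0.044 ]
cell [[ 0.5024 -0.2146  0.01  ]
 [ 0.4657 -0.3133  0.01  ]
 [ 0.3744 -0.2776  0.01  ]] [0.1053 0.098 ]
unit y 94.53539809878177
unit y 94.56227084343016
unit x 4.308741102739915
blk x -10.170887273216518
blk x -8.917055682273604
blk y 79.69654122488356
cell w 69.59558537633148
cell x -21.34043754561232
win [[ 0.415  -0.2383  0.044 ]]
plate top ends [[ 0.6657 -0.022   0.114 ]
 [ 0.5657 -0.0307  0.114 ]]
petri,tin [[0.6192 0.4067 0.014 ]] [[0.5938 0.3036 0.032 ]]
timer, bottle [[ 0.3761 -0.0881  0.018 ]] [[ 0.6395 -0.2506  0.086 ]]
```

```bash
cat >> h.py <<'E'
def plan(P,yaw,dirn=0):
    "per-command shift in tool axes; dirn forces turn sign (world)"
    o=bot.get_obs(); p=o["ee_pos"].copy(); y=o["tcp_rot"][2]
    dy=(yaw-y+180)%360-180
    if dirn*dy<0: dy+=360*dirn
    D=np.asarray(P)-p; n=int(max(1,np.ceil(max(np.linalg.norm(D)/.205,abs(dy)/35.5))))
    for k in range(n):
        T=np.radians(y+dy*k/n); c,s=np.cos(T),np.sin(T); d=D/n
        print("tool shift",np.round([c*d[0]+s*d[1],s*d[0]-c*d[1],-d[2]],4),"turn",round(-dy/n,2),"rows",round(max(np.linalg.norm(d)/.0417,abs(dy/n)/7.16),1))
E
python3 -c "
from h import *
plan([.6157,-.0265,.25],-175.5,1)"
python3 drive.py '.119 -.078 .001 -34.35 .05;.119 -.078 .001 -34.35 .05;.119 -.078 .001 -34.35 .05;.119 -.078 .001 -34.35 .05;.119 -.078 .001 -34.35 .05'
python3 drive.py '.142 .003 .001 -34.35 .05;.142 .003 .001 -34.35 .05;.142 .003 .001 -34.35 .05;.142 .003 .001 -34.35 .05;.142 .003 .001 -34.35 .05'
python3 drive.py '.1155 .0826 .001 -34.35 .05;.1155 .0826 .001 -34.35 .05;.1155 .0826 .001 -34.35 .05;.1155 .0826 .001 -34.35 .05;.1155 .0826 .001 -34.35 .05'
python3 drive.py '.0488 .1334 .001 -34.35 .05;.0488 .1334 .001 -34.35 .05;.0488 .1334 .001 -34.35 .05;.0488 .1334 .001 -34.35 .05;.0488 .1334 .001 -34.35 .05'
python3 drive.py '-.035 .1376 .001 -34.35 .05;-.035 .1376 .001 -34.35 .05;-.035 .1376 .001 -34.35 .05;-.035 .1376 .001 -34.35 .05;-.035 .1376 .001 -34.35 .05'
python3 - <<'E'
from h import *
snap("wrist","w1");o=bot.get_obs();print(o["ee_pos"],o["tcp_rot"],o["q"]);plan([.6157,-.0265,.25],-175.5)
print(bot.camera_info("wrist")["extrinsics"].round(3))
E
```

```text
time: 0.62
ee_pos: [0.2224, -0.4316, 0.2556]
tcp_rot: [180.0, -0.0, 47.7]
wrist_force: [-0.5, 0.4, -0.0]
opening: 0.0499
grasp_force: 0.0
time: 1.03
ee_pos: [0.3212, -0.3296, 0.2543]
tcp_rot: [180.0, -0.0, 82.1]
wrist_force: [0.5, -0.6, -0.3]
opening: 0.0502
grasp_force: 0.0
time: 1.45
ee_pos: [0.42, -0.2275, 0.2528]
tcp_rot: [180.0, -0.1, 116.4]
wrist_force: [0.5, -0.9, -0.2]
opening: 0.0501
grasp_force: 0.0
time: 1.87
ee_pos: [0.5189, -0.1252, 0.2513]
tcp_rot: [180.0, -0.1, 150.7]
wrist_force: [-0.2, -0.2, 1.0]
opening: 0.05
grasp_force: 0.0
time: 2.28
ee_pos: [0.6176, -0.023, 0.2495]
tcp_rot: [180.0, -0.1, -174.9]
wrist_force: [0.0, -1.1, 0.4]
opening: 0.0497
grasp_force: 0.0
[ 0.61660181 -0.02428828  0.24990516] [ 1.79981272e+02 -1.03259836e-01 -1.74633813e+02] [-2.25779450e+00  1.44988231e+01  2.02027240e+01  9.58087327e+01
  4.86308481e-03 -7.62396894e+00]
tool shift [ 0.0011 -0.0021 -0.0001] turn 0.87 rows 0.1
[[-0.094  0.945  0.314  0.536]
 [ 0.996  0.089  0.029 -0.03 ]
 [-0.001  0.316 -0.949  0.367]
 [ 0.     0.     0.     1.   ]]
```

View pics/w1.png

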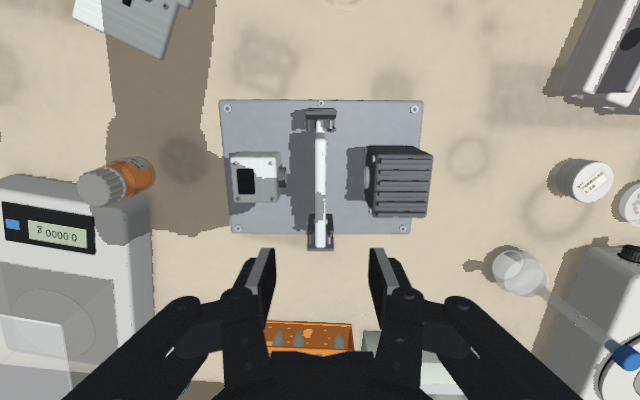

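The wrist view shows the unit's base corners near (219,100), (422,100), (411,234), (232,234). The blank's bright top strip runs from (321,130) to (321,248), with the posts at either end.

```bash
python3 - <<'E'
from h import *
np.set_printoptions(precision=4,suppress=True)
U=pt("w1",[(219,100),(422.5,100),(411,234.5),(232,234.5)],.012)
print(U,np.linalg.norm(np.roll(U,-1,0)-U,axis=1),U.mean(0))
for P in(U[1]-U[0],U[2]-U[3],U[3]-U[0],U[2]-U[1]):print(np.degrees(np.arctan2(P[1],P[0])))
im=cv2.imread("pics/w1.png")[100:260,290:360]; g=im.min(2)
m=(g>185).astype(np.uint8); n,l,s,c=cv2.connectedComponentsWithStats(m)
k=1+np.argmax(s[1:,4]);print(s[k],s[k,4]); ys,xs=np.where(l==k)
r=cv2.minAreaRect(np.c_[xs,ys].astype(np.float32));print(r); b=cv2.boxPoints(r)+[290,100];print(b)
print(pt("w1",b,.114), pt("w1",[b.mean(0)],.114))
E
```

```text
[[ 0.5428 -0.1468  0.012 ]
 [ 0.522   0.0861  0.012 ]
 [ 0.6903  0.1038  0.012 ]
 [ 0.7114 -0.1328  0.012 ]] [0.2338 0.1691 0.2375 0.1692] [ 0.6166 -0.0224  0.012 ]
95.10159941640265
95.11417779099129
4.757724931654872
6.005755945718918
[ 26  39  11  56 541] 541
((31.0, 66.5), (55.0, 10.0), 90.0)
[[316. 139.]
 [326. 139.]
 [326. 194.]
 [316. 194.]]
[[ 0.5656 -0.0311  0.114 ]
 [ 0.5649 -0.0226  0.114 ]
 [ 0.6134 -0.0181  0.114 ]
 [ 0.6142 -0.027   0.114 ]] [[ 0.5888 -0.0248  0.114 ]]
```

```bash
python3 - <<'E'
from h import *
np.set_printoptions(precision=4,suppress=True)
snap("wrist","w2");o=bot.get_obs();R0=R.from_euler("xyz",o["tcp_rot"],degrees=True);print(o["ee_pos"],o["tcp_rot"])
E=np.load("pics/w2.npz")["e"];print("cam in tool",R0.inv().apply(E[:3,3]-o["ee_pos"]),R0.inv().as_matrix()@E[:3,:3],np.load("pics/w2.npz")["m"])
print(px("w2",o["ee_pos"]+R0.apply([[-.05,0,.136],[0,0,.136],[.05,0,.136],[0,0,.006],[0,.025,.006],[0,-.025,.006]])))
im=cv2.imread("pics/w2.png")
for r in(150,170,190,215,235):
    x=np.where(im[r,295:350].min(1)>150)[0]+295; print(r,x.min(),x.max(),len(x))
for r in (262,275):print(r,"".join("%4d"%v for v in im[r,235:410:3].max(1)))
E
```

```text
[ 0.616  -0.0252  0.2504] [ 179.9916   -0.0833 -175.2982]
cam in tool [ 0.0806  0.0015 -0.1166] [[ 0.012  -0.9483 -0.3171]
 [ 0.9999  0.0117  0.0029]
 [ 0.0009 -0.3171  0.9484]] [[293.7378   0.     321.7981]
 [  0.     293.7378 201.1126]
 [  0.       0.       1.    ]]
[[318.8256 246.8173]
 [319.3105 197.0457]
 [319.8619 140.9804]
 [316.9136 278.7355]
 [368.5275 279.2367]
 [265.2703 278.0895]]
150 317 347 31
170 317 346 30
190 317 345 29
215 325 349 18
235 295 349 36
262  211 211 212 167  29  32  34 100 100 101  67  24  23  23 211 209 211 210 210 209 208 210 211 209 209 208 205 205 204 205 207 208 207 206 206 206 207 207 209 209 208 209 210 210 210  25  21  25  98 106 106 105  30  32  32 176 209 209 209
275  209 108  34  30  35  99 100 100 100  27  23  22  27  24 199 211 211 211 210 210 211 210 210 208 209 209 209 209 209 209 209 209 208 208 210 210 209 210 210 209 210 212 211 211 184  24  23  19  19  26 100 101  99  98  32  33  30 145 211
```

```bash
python3 drive.py '0 0 .0415 0 .05;0 0 .083 0 .05;0 0 .12 0 .05;0 0 .142 0 .05;0 0 .142 0 .05' 60
python3 drive.py '0 0 0 0 .03;0 0 0 0 .02;0 0 0 0 .014;0 0 0 0 .012;0 0 0 0 .011'
python3 - <<'E'
from h import *
snap("wrist","w3");o=bot.get_obs();print(o["ee_pos"],o["tcp_rot"],o["wrist_force"],o["torque"],o["opening"])
E
```

```text
time: 2.8
ee_pos: [0.6125, -0.0267, 0.1037]
tcp_rot: [180.0, -0.5, -175.7]
wrist_force: [-0.7, 0.6, -0.6]
opening: 0.0501
grasp_force: 0.0
time: 3.22
ee_pos: [0.6164, -0.0262, 0.1109]
tcp_rot: [-180.0, 0.1, -175.5]
wrist_force: [-0.6, -0.5, 0.3]
opening: 0.0112
grasp_force: 0.0
[ 0.61618675 -0.02611202  0.11050197] [-1.79988363e+02  1.01455761e-01 -1.75501866e+02] [0.31950238 0.83935761 0.20758433] [ 0.12449498 -0.01827967 -0.03890299] 0.011400404980725892
```

View pics/w3.png

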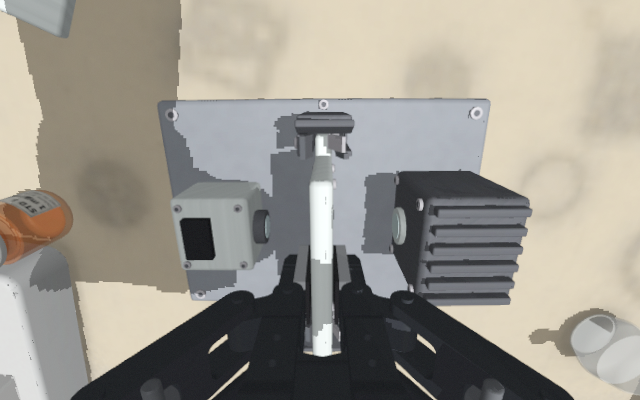

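The wrist view shows the blank's top, columns 310–333 and rows 180–355, centred between the nearly closed fingers with about 1 mm to spare. Grip it and pull it up.

```bash
python3 drive.py '0 0 0 0 .004;0 0 0 0 .004;0 0 0 0 .004;0 0 0 0 .004' 70
python3 drive.py '0 0 -.005 0 .004;0 0 -.015 0 .004;0 0 -.03 0 .004;0 0 -.05 0 .004;0 0 -.07 0 .004'
python3 drive.py '0 0 -.04 0 .004;0 0 -.06 0 .004;0 0 -.06 0 .004'
python3 - <<'E'
from h import *
o=bot.get_obs();print(o["ee_pos"],o["tcp_rot"],o["wrist_force"],o["opening"],o["q"])
plan([.445,.317,.24],170.5)
E
```

```text
time: 3.6
ee_pos: [0.6162, -0.026, 0.1105]
tcp_rot: [-180.0, 0.1, -175.5]
wrist_force: [-0.2, 2.0, 5.6]
opening: 0.009
grasp_force: 69.0
time: 4.02
ee_pos: [0.6152, -0.0261, 0.1799]
tcp_rot: [180.0, -0.1, -175.5]
wrist_force: [1.1, -0.1, -2.1]
opening: 0.0091
grasp_force: 71.0
time: 4.27
ee_pos: [0.6168, -0.0262, 0.2455]
tcp_rot: [-179.9, 0.4, -175.5]
wrist_force: [1.0, 0.8, -0.9]
opening: 0.0088
grasp_force: 71.1
[ 0.61680766 -0.02618734  0.24553064] [-179.9420307     0.4318812  -175.48882395] [ 1.02070002  0.75010063 -0.94396123] 0.008782599477662455 [-2.42884612e+00  1.38741421e+01  1.89629860e+01  9.46531227e+01
 -5.36075526e-03 -6.93982408e+00]
tool shift [0.0721 0.1778 0.0028] turn 7.01 rows 4.6
tool shift [0.0933 0.1677 0.0028] turn 7.01 rows 4.6
```

```bash
python3 drive.py '.0721 .1778 .003 7 .004;.0721 .1778 .003 7 .004;.0721 .1778 .003 7 .004;.0721 .1778 .003 7 .004;.0721 .1778 .003 7 .004'
python3 drive.py '.0933 .1677 .003 7 .004;.0933 .1677 .003 7 .004;.0933 .1677 .003 7 .004;.0933 .1677 .003 7 .004;.0933 .1677 .003 7 .004'
python3 drive.py '0 0 .03 0 .004;0 0 .045 0 .004;0 0 .045 0 .004'
python3 - <<'E'
from h import *
im=snap("wrist","w4");t=snap("top","t4");o=bot.get_obs();print(o["ee_pos"],o["tcp_rot"])
plan([.444,.3177,.19],170.2)
a=cv2.resize(t[190:280,190:290],None,fx=4,fy=4,interpolation=cv2.INTER_CUBIC)
cv2.imwrite("pics/c4.png",np.hstack([im[40:400,120:520],a]))
E
```

```text
time: 4.68
ee_pos: [0.5277, 0.148, 0.2361]
tcp_rot: [180.0, -0.1, 177.6]
wrist_force: [0.1, 0.7, -2.0]
opening: 0.0087
grasp_force: 71.0
time: 5.1
ee_pos: [0.4418, 0.3195, 0.2329]
tcp_rot: [-180.0, -0.0, 170.6]
wrist_force: [1.0, 0.6, -2.5]
opening: 0.0084
grasp_force: 71.0
time: 5.35
ee_pos: [0.4421, 0.3167, 0.1844]
tcp_rot: [-179.8, -0.2, 170.6]
wrist_force: [-0.5, 0.4, -2.5]
opening: 0.0087
grasp_force: 70.8
[0.44352972 0.3167422  0.18818738] [-1.79941711e+02 -5.38049471e-02  1.70509832e+02]
tool shift [-0.0003  0.001  -0.0018] turn 0.31 rows 0.1
```

View pics/c4.png

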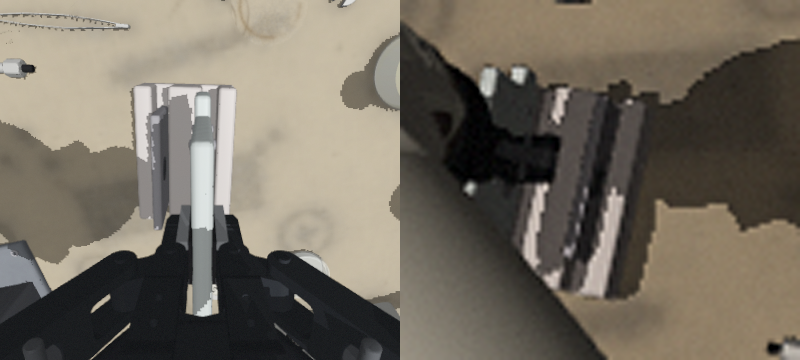

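The wrist crop shows the block's near-robot edge at crop row 87, columns 133–235. The slit plate is in the left slot and the blank hangs over the right-hand, empty slot. I'll check the offset using the finger-derived camera correction.

```bash
python3 - <<'E'
from h import *
np.set_printoptions(precision=4,suppress=True)
o=bot.get_obs();R0=R.from_euler("xyz",o["tcp_rot"],degrees=True)
im=cv2.imread("pics/w4.png").astype(int)
for r in(130,135,140,150): print(r,"".join("%4d"%v for v in im[r,248:362:2].sum(1)/3 if 1)) if 0 else print(r,(im[r,248:362:2].sum(1)//3).tolist())
P=pt("w4",[(253,127),(355,127)],.044); T=R0.inv().apply(P-o["ee_pos"]); print("edge corners in tool, uncorrected",T,"slot y corrected",T[0,1]+.744*(T[1,1]-T[0,1])-.0022)
E
```

```text
130 [173, 167, 103, 182, 215, 218, 219, 220, 221, 222, 219, 195, 126, 125, 162, 221, 221, 184, 140, 141, 160, 211, 220, 220, 221, 221, 221, 222, 222, 222, 223, 223, 223, 224, 224, 223, 203, 191, 219, 219, 178, 141, 140, 140, 131, 98, 185, 214, 216, 216, 217, 218, 219, 216, 171, 184, 184]
135 [178, 155, 108, 166, 212, 217, 219, 220, 221, 223, 219, 196, 128, 125, 141, 220, 221, 140, 139, 139, 163, 210, 220, 220, 212, 208, 207, 140, 140, 139, 223, 223, 224, 220, 127, 148, 155, 160, 160, 159, 145, 138, 138, 140, 124, 116, 193, 219, 221, 222, 224, 226, 227, 219, 173, 182, 183]
140 [182, 177, 109, 154, 212, 217, 218, 220, 221, 222, 221, 203, 132, 125, 142, 220, 220, 182, 139, 140, 138, 136, 140, 140, 140, 139, 140, 140, 140, 141, 206, 223, 224, 175, 192, 223, 228, 227, 230, 234, 221, 174, 140, 140, 116, 127, 196, 220, 221, 223, 225, 225, 227, 216, 174, 183, 183]
150 [182, 177, 144, 150, 207, 217, 218, 219, 220, 222, 220, 208, 143, 120, 101, 97, 99, 102, 106, 83, 110, 136, 140, 140, 140, 139, 139, 139, 140, 140, 139, 139, 207, 185, 191, 222, 227, 228, 230, 234, 220, 171, 139, 140, 109, 152, 205, 220, 221, 223, 224, 225, 227, 214, 176, 181, 182]
edge corners in tool, uncorrected [[ 0.064  -0.0584  0.1443]
 [ 0.0641  0.029   0.1442]] slot y corrected 0.00440231421503904
```

```bash
python3 drive.py '0 0 .02 0 .004;0 0 .038 0 .004;0 0 .038 0 .004;0 0 .038 0 .004'
python3 - <<'E'
from h import *
im=snap("wrist","w5");t=snap("scene","s5");o=bot.get_obs();print(o["ee_pos"],o["tcp_rot"])
a=cv2.resize(im[90:240,220:400],None,fx=2.5,fy=4,interpolation=cv2.INTER_CUBIC)[:600,:450]
b=cv2.resize(t[235:360,250:350],None,fx=3.5,fy=4.8,interpolation=cv2.INTER_CUBIC)
cv2.imwrite("pics/c5.png",np.hstack([a,b]))
E
```

```text
time: 5.78
ee_pos: [0.444, 0.3167, 0.1511]
tcp_rot: [-180.0, -0.0, 170.5]
wrist_force: [0.1, 0.3, -2.1]
opening: 0.0086
grasp_force: 70.7
[0.44453777 0.31720275 0.15225833] [1.79911641e+02 8.91934453e-02 1.70485926e+02]
```

View pics/c5.png

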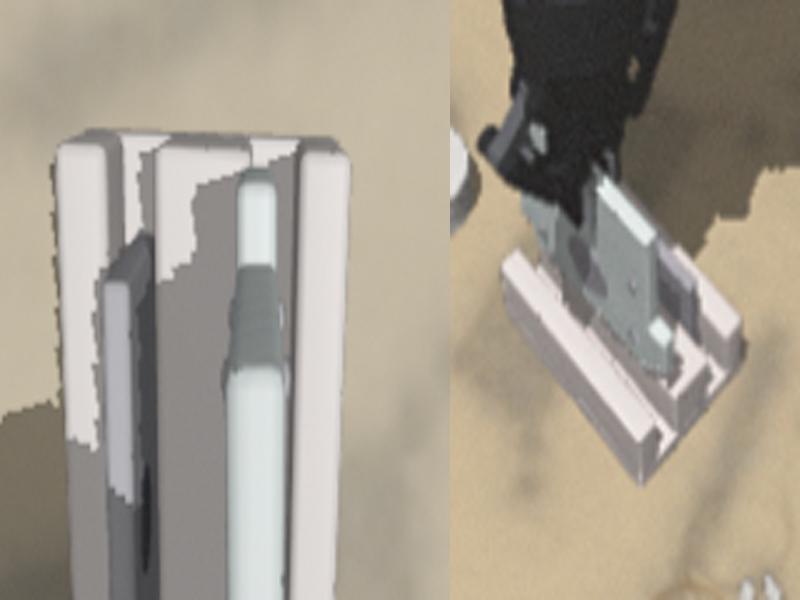

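The wrist crop shows the blank's bottom corner at crop column 257, while the empty slot there spans 250–298 (centre 274), so the plate is about 5 mm too far towards the slit plate. The scene crop confirms it hangs over the middle wall. I'll work out the slot's direction as well.

```bash
python3 - <<'E'
from h import *
np.set_printoptions(precision=4,suppress=True)
o=bot.get_obs();R0=R.from_euler("xyz",o["tcp_rot"],degrees=True)
im=cv2.imread("pics/w5.png").astype(int).sum(2)/3
pts=[]
for r in range(138,236,8):
    g=im[r,334:345]; i=np.argmax(np.diff(g)); pts.append((334+i+.5,r))
T=R0.inv().apply(pt("w5",pts,.044)-o["ee_pos"]); T[:,1]-=.0023
print(T[:,:2]); k=np.polyfit(T[:,0],T[:,1],1); print("wall yaw rel tool",np.degrees(np.arctan(k[0])),"slot centre y at x=0:",k[1]-.007, "at .05",np.polyval(k,.05)-.007)
e=[];
for r in range(128,134): g=im[r,250:360]; print(r,np.where(g>190)[0][[0,-1]]+250)
# block near edge row -> x position of end
print(R0.inv().apply(pt("w5",[(300,125)],.044)-o["ee_pos"]))
E
```

```text
[[ 0.0572  0.0116]
 [ 0.0513  0.0117]
 [ 0.0452  0.0111]
 [ 0.039   0.0112]
 [ 0.0327  0.0113]
 [ 0.0263  0.0106]
 [ 0.0198  0.0107]
 [ 0.0132  0.0109]
 [ 0.0065  0.0102]
 [-0.0004  0.0103]
 [-0.0074  0.0104]
 [-0.0145  0.0097]
 [-0.0218  0.0098]]
wall yaw rel tool 1.3832443531975747 slot centre y at x=0: 0.003271100021035005 at .05 0.004478443010618714
128 [250 335]
129 [250 358]
130 [250 359]
131 [250 359]
132 [250 359]
133 [250 359]
[[ 0.0668 -0.0156  0.1081]]
```

```bash
python3 drive.py '.001 .0038 0 1.2 .004;.001 .0038 0 1.2 .004;.001 .0038 .004 1.2 .004;.001 .0038 .004 1.2 .004;.001 .0038 .004 1.2 .004'
python3 - <<'E'
from h import *
im=snap("wrist","w6").astype(int);o=bot.get_obs();print(o["ee_pos"],o["tcp_rot"],o["wrist_force"])
for r in(132,136,140,146,152): print(r,(im[r,296:346].sum(1)//3).tolist())
E
```

```text
time: 6.3
ee_pos: [0.4435, 0.3208, 0.1463]
tcp_rot: [-180.0, -0.0, 169.3]
wrist_force: [0.3, 0.5, -2.5]
opening: 0.009
grasp_force: 70.9
[0.44348923 0.32086102 0.1463746 ] [-1.79997521e+02 -1.60220773e-03  1.69325415e+02] [-0.08940137 -0.40634742 -2.35426643]
132 [218, 218, 217, 217, 216, 216, 216, 216, 216, 215, 215, 214, 214, 204, 163, 178, 191, 156, 148, 203, 184, 163, 134, 118, 120, 120, 123, 125, 127, 127, 128, 131, 135, 138, 138, 123, 100, 120, 167, 190, 204, 211, 213, 213, 213, 213, 213, 213, 214, 215]
136 [221, 221, 222, 221, 213, 208, 208, 208, 171, 139, 140, 139, 139, 140, 136, 130, 122, 106, 109, 127, 150, 171, 190, 195, 196, 198, 198, 198, 196, 196, 198, 173, 158, 154, 138, 120, 101, 135, 173, 195, 210, 218, 219, 220, 221, 221, 222, 223, 223, 223]
140 [221, 212, 207, 169, 139, 139, 139, 141, 138, 139, 139, 139, 139, 140, 136, 130, 124, 108, 119, 169, 190, 208, 222, 227, 228, 227, 227, 228, 229, 231, 233, 228, 219, 211, 174, 120, 96, 138, 175, 195, 211, 218, 219, 220, 220, 221, 222, 223, 223, 224]
146 [221, 222, 179, 139, 139, 139, 138, 140, 139, 139, 140, 140, 139, 139, 137, 131, 124, 108, 112, 166, 191, 207, 221, 227, 227, 227, 226, 228, 229, 231, 234, 228, 220, 211, 173, 120, 95, 144, 177, 198, 213, 218, 219, 219, 220, 221, 222, 222, 222, 223]
152 [221, 221, 221, 179, 140, 139, 138, 138, 139, 139, 139, 139, 139, 139, 137, 132, 125, 108, 108, 165, 189, 207, 222, 226, 227, 226, 227, 228, 229, 231, 233, 228, 219, 212, 172, 118, 99, 148, 180, 198, 214, 219, 219, 219, 219, 221, 221, 222, 222, 223]
```

```bash
python3 drive.py '0 .0003 .006 0 .004;0 .0003 .012 0 .004;0 .0003 .018 0 .004;0 .0003 .024 0 .004;0 .0003 .024 0 .004'
python3 drive.py '0 0 .004 0 .004;0 0 .008 0 .004;0 0 .011 0 .004;0 0 .013 0 .004;0 0 .0145 0 .004'
```

```text
time: 6.77
ee_pos: [0.4429, 0.3208, 0.1204]
tcp_rot: [-179.9, -0.1, 169.3]
wrist_force: [-0.8, -0.1, -2.2]
opening: 0.009
grasp_force: 70.9
time: 7.18
ee_pos: [0.4435, 0.3215, 0.1086]
tcp_rot: [180.0, 0.0, 169.3]
wrist_force: [-6.7, -1.5, 16.0]
opening: 0.0086
grasp_force: 73.8
```

```bash
python3 drive.py '0 0 -.002 0 .02;0 0 -.002 0 .035;0 0 -.002 0 .035;0 0 -.002 0 .035'
python3 drive.py '0 0 -.02 0 .035;0 0 -.06 0 .035;0 0 -.1 0 .035;0 0 -.12 0 .035'
python3 - <<'E'
from h import *
np.set_printoptions(precision=4,suppress=True)
# flow cell outline from top picture: bright low-saturation blob
im=cv2.imread("pics/t1.png");h=cv2.cvtColor(im,cv2.COLOR_BGR2HSV)
m=((h[...,1]<45)&(h[...,2]>110)).astype(np.uint8);m[:205]=0;m[275:]=0;m[:,:395]=0;m[:,478:]=0
n,l,s,c=cv2.connectedComponentsWithStats(m);k=1+np.argmax(s[1:,4]);print(s[k])
H=cv2.convexHull(np.argwhere(l==k)[:,::-1].astype(np.float32))
A=cv2.approxPolyDP(H,1.5,True)[:,0];P=pt("t1",A,.01);print(np.c_[A,P[:,:2]])
plan([.42,-.24,.20],159.6)
E
```

```text
time: 7.52
ee_pos: [0.4437, 0.3213, 0.1099]
tcp_rot: [180.0, 0.0, 169.3]
wrist_force: [1.0, -0.8, 1.1]
opening: 0.0352
grasp_force: 0.0
time: 7.85
ee_pos: [0.4441, 0.3216, 0.2345]
tcp_rot: [179.8, 0.2, 169.3]
wrist_force: [0.4, 0.9, 1.6]
opening: 0.0348
grasp_force: 0.0
[ 410  213   50   47 1240]
[[459.     225.       0.4661  -0.3102]
 [455.     256.       0.3836  -0.2939]
 [449.     259.       0.376   -0.2774]
 [414.     247.       0.4092  -0.1859]
 [410.     241.       0.4252  -0.176 ]
 [411.     235.       0.4412  -0.1794]
 [423.     213.       0.5     -0.2148]]
tool shift [-0.0268 -0.1854  0.0115] turn 3.24 rows 4.5
tool shift [-0.0373 -0.1836  0.0115] turn 3.24 rows 4.5
tool shift [-0.0476 -0.1812  0.0115] turn 3.24 rows 4.5
```

```bash
python3 drive.py '-.0268 -.1854 .0115 3.24 .08;-.0268 -.1854 .0115 3.24 .08;-.0268 -.1854 .0115 3.24 .08;-.0268 -.1854 .0115 3.24 .08;-.0268 -.1854 .0115 3.24 .08'
python3 drive.py '-.0373 -.1836 .0115 3.24 .08;-.0373 -.1836 .0115 3.24 .08;-.0373 -.1836 .0115 3.24 .08;-.0373 -.1836 .0115 3.24 .08;-.0373 -.1836 .0115 3.24 .08'
python3 drive.py '-.0476 -.1812 .0115 3.24 .08;-.0476 -.1812 .0115 3.24 .08;-.0476 -.1812 .0115 3.24 .08;-.0476 -.1812 .0115 3.24 .08;-.0476 -.1812 .0115 3.24 .08'
python3 drive.py '0 0 0 0 .08;0 0 0 0 .08'
python3 - <<'E'
from h import *
im=snap("wrist","w7");s=snap("scene","s7");o=bot.get_obs();print(o["ee_pos"],o["tcp_rot"])
b=cv2.resize(s[250:350,255:345],None,fx=3,fy=4)
cv2.imwrite("pics/c7.png",np.hstack([im[:,120:640-0],b])[:,:800])
E
```

```text
time: 8.27
ee_pos: [0.4348, 0.131, 0.2183]
tcp_rot: [-180.0, 0.0, 166.0]
wrist_force: [-0.4, -0.1, -0.8]
opening: 0.0799
grasp_force: 0.0
time: 8.68
ee_pos: [0.4268, -0.0564, 0.2067]
tcp_rot: [-180.0, 0.0, 162.7]
wrist_force: [0.1, -0.0, -1.3]
opening: 0.08
grasp_force: 0.0
time: 9.1
ee_pos: [0.4188, -0.2439, 0.1948]
tcp_rot: [-180.0, 0.0, 159.5]
wrist_force: [0.6, 0.4, -0.3]
opening: 0.0801
grasp_force: 0.0
time: 9.27
ee_pos: [0.4191, -0.2412, 0.1949]
tcp_rot: [180.0, -0.0, 159.4]
wrist_force: [0.1, 0.6, -0.8]
opening: 0.0796
grasp_force: 0.0
[ 0.41951916 -0.23977774  0.19530043] [ 1.79987456e+02 -1.11323179e-02  1.59596558e+02]
```

View pics/c7.png

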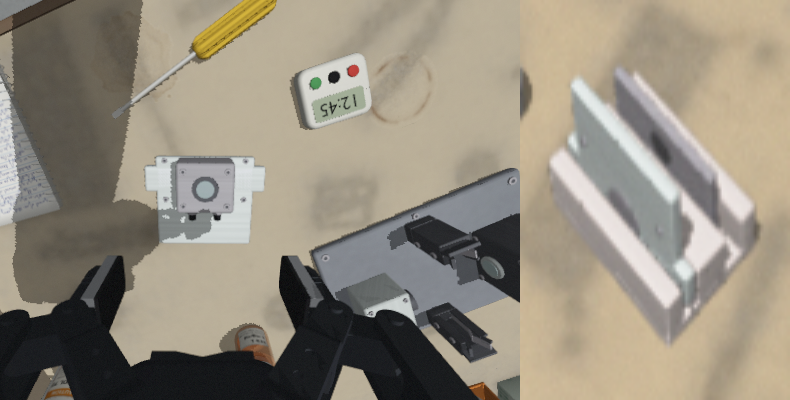

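The wrist crop shows the flow cell with its window at full-picture (325,188) and body corners (297,162)–(357,213), square to the tool. The scene crop shows the blank fully down in the empty slot.

```bash
python3 - <<'E'
from h import *
np.set_printoptions(precision=4,suppress=True)
o=bot.get_obs();R0=R.from_euler("xyz",o["tcp_rot"],degrees=True)
T=R0.inv().apply(pt("w7",[(325,188),(297,162),(357,162),(355,213),(298,213)],.044)-o["ee_pos"]);T[:,1]-=.0023;print(T)
t=pt("t1",[(390+188/4-.375,205+155/4-.375)],.044);print("top",t,R0.inv().apply(t-o["ee_pos"]))
g=R0.inv().apply(pt("w7",[(278,242),(369,242)],.01)-o["ee_pos"]);g[:,1]-=.0023;print("plate top corners",g)
E
```

```text
[[ 0.0053  0.0006  0.1513]
 [ 0.0302 -0.0252  0.1513]
 [ 0.0301  0.0301  0.1513]
 [-0.0201  0.0299  0.1513]
 [-0.02   -0.0257  0.1513]]
top [[ 0.415  -0.2383  0.044 ]] [[ 0.0047 -0.0002  0.1513]]
plate top corners [[-0.0682 -0.0525  0.1853]
 [-0.0684  0.0511  0.1853]]
```

```bash
python3 drive.py '-.017 .001 .0415 0 .08;-.017 .001 .083 0 .08;-.017 .001 .12 0 .08;-.017 .001 .145 0 .08;-.017 .001 .159 0 .08' 30
python3 drive.py '0 0 0 0 .08;0 0 0 0 .07;0 0 0 0 .06;0 0 0 0 .05;0 0 0 0 .05'
python3 drive.py '0 0 0 0 .05;0 0 0 0 .05'
```

```text
time: 9.78
ee_pos: [0.4345, -0.2429, 0.0327]
tcp_rot: [180.0, -0.2, 159.7]
wrist_force: [0.1, 0.1, 0.2]
opening: 0.0799
grasp_force: 0.0
time: 10.2
ee_pos: [0.437, -0.2453, 0.0383]
tcp_rot: [180.0, 0.2, 159.6]
wrist_force: [-0.0, 4.9, 7.2]
opening: 0.0559
grasp_force: 33.5
time: 10.37
ee_pos: [0.437, -0.2453, 0.0383]
tcp_rot: [180.0, 0.2, 159.6]
wrist_force: [0.4, 4.1, 6.9]
opening: 0.0555
grasp_force: 33.5
```

```bash
python3 drive.py '0 0 -.03 0 .05;0 0 -.065 0 .05;0 0 -.1 0 .05;0 0 -.1 0 .05;0 0 -.1 0 .05'
python3 - <<'E'
from h import *
np.set_printoptions(precision=4,suppress=True)
o=bot.get_obs();print(o["torque"],o["wrist_force"],o["ee_pos"]);plan([.4744,-.0979,.138],4.7,-1)
snap("scene","s8");im=snap("wrist","w8")
g=cv2.cvtColor(im,cv2.COLOR_BGR2GRAY)
print(cv2.HoughCircles(cv2.medianBlur(g,3)[100:300,240:400],cv2.HOUGH_GRADIENT,1,30,param1=100,param2=18,minRadius=7,maxRadius=25))
R0=R.from_euler("xyz",o["tcp_rot"],degrees=True)
print("window if level",px("w8",o["ee_pos"]+R0.apply([.022,0,-.006]))+[4,0]-[240,100])
E
```

```text
time: 10.78
ee_pos: [0.437, -0.2459, 0.1388]
tcp_rot: [-179.9, 0.3, 159.6]
wrist_force: [0.0, 0.2, -3.8]
opening: 0.055
grasp_force: 34.8
[-0.0009  0.024  -0.0381] [ 0.0296  0.2405 -3.8134] [ 0.437  -0.2459  0.1388]
tool shift [0.0033 0.0304 0.0002] turn 30.98 rows 4.3
tool shift [0.0185 0.0243 0.0002] turn 30.98 rows 4.3
tool shift [0.0283 0.0114 0.0002] turn 30.98 rows 4.3
tool shift [ 0.0301 -0.0049  0.0002] turn 30.98 rows 4.3
tool shift [ 0.0233 -0.0197  0.0002] turn 30.98 rows 4.3
[[[ 79.5 151.5  17.4]]]
window if level [[ 81.8342 156.4894]]
```

```bash
python3 drive.py '.0033 .0304 0 31 .05;.0033 .0304 0 31 .05;.0033 .0304 0 31 .05;.0033 .0304 0 31 .05;.0033 .0304 0 31 .05'
python3 drive.py '.0185 .0243 0 31 .05;.0185 .0243 0 31 .05;.0185 .0243 0 31 .05;.0185 .0243 0 31 .05;.0185 .0243 0 31 .05'
python3 drive.py '.0283 .0114 0 31 .05;.0283 .0114 0 31 .05;.0283 .0114 0 31 .05;.0283 .0114 0 31 .05;.0283 .0114 0 31 .05'
python3 drive.py '.0301 -.005 0 31 .05;.0301 -.005 0 31 .05;.0301 -.005 0 31 .05;.0301 -.005 0 31 .05;.0301 -.005 0 31 .05'
python3 drive.py '.0233 -.0197 0 31 .05;.0233 -.0197 0 31 .05;.0233 -.0197 0 31 .05;.0233 -.0197 0 31 .05;.0233 -.0197 0 31 .05'
python3 drive.py '0 0 .03 0 .05;0 0 .07 0 .05;0 0 .095 0 .05;0 0 .095 0 .05;0 0 .095 0 .05'
python3 - <<'E'
from h import *
o=bot.get_obs();print(o["q"],o["ee_pos"]);plan([.4744,-.0979,.042],4.7)
im=snap("wrist","w9");g=cv2.medianBlur(cv2.cvtColor(im,cv2.COLOR_BGR2GRAY),3)
print(cv2.HoughCircles(g[100:350,240:400],cv2.HOUGH_GRADIENT,1,30,param1=100,param2=18,minRadius=7,maxRadius=25))
E
```

```text
time: 11.3
ee_pos: [0.4426, -0.215, 0.1344]
tcp_rot: [-179.9, -0.2, 128.2]
wrist_force: [-0.1, 0.6, -3.0]
opening: 0.0555
grasp_force: 34.9
time: 11.72
ee_pos: [0.45, -0.1854, 0.1344]
tcp_rot: [-179.8, -0.1, 97.2]
wrist_force: [0.4, -1.0, -2.8]
opening: 0.0558
grasp_force: 34.9
time: 12.13
ee_pos: [0.4575, -0.156, 0.1344]
tcp_rot: [-179.8, 0.0, 66.2]
wrist_force: [-0.2, -0.1, -2.9]
opening: 0.0554
grasp_force: 34.9
time: 12.55
ee_pos: [0.4648, -0.1264, 0.1343]
tcp_rot: [-179.9, 0.1, 35.2]
wrist_force: [-0.4, 0.8, -3.3]
opening: 0.0557
grasp_force: 34.9
time: 12.97
ee_pos: [0.4723, -0.0969, 0.1343]
tcp_rot: [-180.0, 0.2, 4.2]
wrist_force: [-0.0, -0.8, -3.3]
opening: 0.0553
grasp_force: 34.9
time: 13.38
ee_pos: [0.4714, -0.0969, 0.0388]
tcp_rot: [-179.9, 0.3, 4.6]
wrist_force: [0.8, 0.1, -2.7]
opening: 0.0555
grasp_force: 40.2
[-1.16109760e+01 -2.54859197e+00 -2.17562566e+01  7.10532122e+01
 -4.10742354e-03  1.63794555e+02] [ 0.47142278 -0.09688235  0.0387975 ]
tool shift [ 0.0029  0.0013 -0.0032] turn -0.11 rows 0.1
[[[ 82.5 156.5  20.2]]]
```

```bash
python3 drive.py '.004 0 -.003 0 .05;.008 0 -.003 0 .05;.012 0 -.003 0 .05;.014 0 -.003 0 .05;.014 0 -.003 0 .05'
python3 drive.py '.002 0 0 0 .05;.004 0 0 0 .05;.004 0 0 0 .05'
python3 drive.py '.002 0 0 0 .05;.004 0 0 0 .05;.004 0 0 0 .05'
```

```text
time: 13.85
ee_pos: [0.4878, -0.0961, 0.0445]
tcp_rot: [180.0, -0.0, 4.6]
wrist_force: [0.9, 0.2, -3.3]
opening: 0.0558
grasp_force: 40.3
time: 14.1
ee_pos: [0.4891, -0.0959, 0.0437]
tcp_rot: [-180.0, 0.3, 4.6]
wrist_force: [-10.2, -2.5, 1.4]
opening: 0.0554
grasp_force: 40.8
time: 14.35
ee_pos: [0.4904, -0.096, 0.0432]
tcp_rot: [180.0, 0.6, 4.6]
wrist_force: [-23.9, -5.0, 8.6]
opening: 0.0554
grasp_force: 41.9
```

```bash
python3 drive.py '0 0 0 0 .05;0 0 0 0 .05' 20
python3 drive.py '.001 0 -.002 0 .05;.002 0 -.004 0 .05;.003 0 -.006 0 .05;.003 0 -.006 0 .05'
python3 - <<'E'
from h import *
o=bot.get_obs();print(o["ee_pos"],o["torque"],o["wrist_force"])
im=snap("wrist","w10");g=cv2.medianBlur(cv2.cvtColor(im,cv2.COLOR_BGR2GRAY),3)
print(cv2.HoughCircles(g[100:350,240:400],cv2.HOUGH_GRADIENT,1,30,param1=100,param2=18,minRadius=7,maxRadius=25))
E
```

```text
time: 14.52
ee_pos: [0.4904, -0.096, 0.0432]
tcp_rot: [180.0, 0.6, 4.6]
wrist_force: [-24.8, -4.7, 8.2]
opening: 0.0556
grasp_force: 41.9
time: 14.85
ee_pos: [0.4959, -0.0954, 0.0493]
tcp_rot: [-180.0, 0.3, 4.6]
wrist_force: [-8.5, -1.0, -2.8]
opening: 0.0557
grasp_force: 40.7
[ 0.49587114 -0.09541417  0.04925295] [-0.5151196   1.92481583  0.05539613] [-8.45901799 -1.04102792 -2.76657778]
[[[ 81.5 153.5  19.6]]]
```

```bash
python3 drive.py '.003 0 -.003 0 .05;.007 0 -.0065 0 .05;.011 0 -.0095 0 .05;.015 0 -.012 0 .05;.015 0 -.012 0 .05'
python3 - <<'E'
from h import *
o=bot.get_obs();print(o["ee_pos"],o["torque"],o["wrist_force"])
im=snap("wrist","w11");g=cv2.medianBlur(cv2.cvtColor(im,cv2.COLOR_BGR2GRAY),3)
print(cv2.HoughCircles(g[60:350,240:400],cv2.HOUGH_GRADIENT,1,30,param1=100,param2=18,minRadius=7,maxRadius=25))
cv2.imwrite("pics/c11.png",np.hstack([im[:,160:520],cv2.resize(snap("scene","s11")[160:290,280:410],None,fx=3,fy=3)[:400 if 0 else 390].copy() if 0 else cv2.resize(cv2.imread("pics/s11.png")[150:250,290:400],(440,400))]))
E
```

```text
time: 15.32
ee_pos: [0.5115, -0.094, 0.0616]
tcp_rot: [-180.0, 0.3, 4.6]
wrist_force: [-7.3, -0.6, -0.7]
opening: 0.0556
grasp_force: 40.5
[ 0.51152903 -0.0939654   0.06162956] [-0.06520511  1.7458715   0.07657517] [-7.30081803 -0.62290005 -0.65385418]
[[[ 78.5 191.5  24.4]]][ WARN:0@0.632] global loadsave.cpp:275 findDecoder imread_('pics/s11.png'): can't open/read file: check file path/integrity
Traceback (most recent call last):
TypeError: 'NoneType' object is not subscriptable
```

```bash
python3 - <<'E'
from h import *
s=snap("scene","s11");im=cv2.imread("pics/w11.png")
cv2.imwrite("pics/c11.png",np.hstack([im[:,160:520],cv2.resize(s[150:250,290:400],(440,400))]))
E
```

```text
(no output)
```

View pics/c11.png

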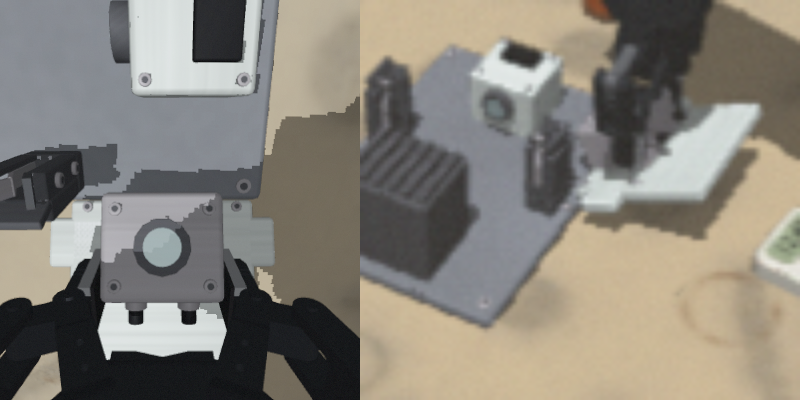

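The wrist crop and the scene crop both show the cell tilted about 30°, its bottom edge against the base's side. The left post bracket (crop x up to 83, rows 150–225) would meet the left finger (from crop x 68), so I'll shift sideways first.

```bash
python3 drive.py '-.01 0 0 0 .05;-.01 .008 0 0 .05;-.01 .016 0 0 .05;0 .016 0 0 .05;0 .016 0 0 .05'
python3 drive.py '.003 0 -.0012 0 .05;.006 0 -.0025 0 .05;.009 0 -.0037 0 .05;.014 0 -.005 0 .05;.014 0 -.005 0 .05'
python3 drive.py '.003 0 -.0007 0 .05;.006 0 -.001 0 .05;.009 0 -.001 0 .05;.012 0 -.001 0 .05;.012 0 -.001 0 .05'
```

```text
time: 15.83
ee_pos: [0.5161, -0.1108, 0.0627]
tcp_rot: [180.0, -0.1, 4.5]
wrist_force: [-1.0, 0.4, -3.5]
opening: 0.0554
grasp_force: 40.4
time: 16.25
ee_pos: [0.5281, -0.1087, 0.0671]
tcp_rot: [180.0, 0.1, 4.6]
wrist_force: [-4.0, -0.6, -2.5]
opening: 0.0553
grasp_force: 40.6
time: 16.67
ee_pos: [0.5374, -0.1081, 0.0671]
tcp_rot: [180.0, 0.4, 4.6]
wrist_force: [-13.9, -3.7, -2.8]
opening: 0.055
grasp_force: 56.0
```

```bash
python3 drive.py '.003 0 0 0 .05;.006 0 .0005 0 .05;.006 0 .0005 0 .05'
python3 - <<'E'
from h import *
o=bot.get_obs();print(o["ee_pos"],o["torque"],o["wrist_force"])
im=snap("wrist","w12");s=snap("scene","s12");g=cv2.medianBlur(cv2.cvtColor(im,cv2.COLOR_BGR2GRAY),3)
print(cv2.HoughCircles(g[60:380,240:400],cv2.HOUGH_GRADIENT,1,30,param1=100,param2=15,minRadius=4,maxRadius=25))
cv2.imwrite("pics/c12.png",np.hstack([im[:,160:520],cv2.resize(s[150:250,290:400],(440,400))]))
E
```

```text
time: 16.92
ee_pos: [0.5423, -0.1075, 0.0662]
tcp_rot: [180.0, 0.6, 4.7]
wrist_force: [-19.7, -0.8, 0.8]
opening: 0.0554
grasp_force: 66.0
[ 0.54232439 -0.10751945  0.06619288] [-1.13967794  4.18618467  1.30747654] [-19.65188942  -0.84176319   0.76918388]
[[[ 79.5 186.5  18.2]
  [117.5  93.5   6.9]
  [ 29.5  93.5   6.6]
  [150.5 155.5   5.9]
  [ 33.5 227.5  18.8]]]
```

```bash
python3 - <<'E'
from h import *
np.set_printoptions(precision=1,suppress=True)
o=bot.get_obs();R0=R.from_euler("xyz",o["tcp_rot"],degrees=True)
for th in(0,30,40,50,60,70,80):
    t=np.radians(th);c,s=np.cos(t),np.sin(t)
    f=lambda x,z:[c*x+s*z, -(c*z-s*x)]   # x forward(bottom dir) from pin, z front; -> tool x, tool z(down)
    for zp in(30,):
        L=[]
        for x,z,y in((22,44-zp,0),(45,44-zp,-21),(0,44-zp,-21),(-50,10-zp,0),(30,10-zp,-58)):
            a=f(x,z); L.append(px("w12",o["ee_pos"]+R0.apply([a[0]/1e3,y/1e3,a[1]/1e3]))[0])
        print(th,np.round(L,0).tolist())
E
```

```text
0 [[325.0, 262.0], [269.0, 207.0], [276.0, 307.0], [324.0, 340.0], [209.0, 213.0]]
30 [[325.0, 238.0], [278.0, 187.0], [275.0, 291.0], [325.0, 386.0], [220.0, 228.0]]
40 [[325.0, 234.0], [281.0, 188.0], [276.0, 285.0], [325.0, 400.0], [222.0, 236.0]]
50 [[325.0, 232.0], [283.0, 191.0], [276.0, 279.0], [325.0, 413.0], [224.0, 245.0]]
60 [[325.0, 232.0], [285.0, 197.0], [276.0, 274.0], [325.0, 423.0], [225.0, 254.0]]
70 [[325.0, 233.0], [287.0, 204.0], [277.0, 269.0], [326.0, 429.0], [226.0, 265.0]]
80 [[325.0, 236.0], [288.0, 213.0], [278.0, 265.0], [326.0, 431.0], [226.0, 275.0]]
```

View pics/c12.png

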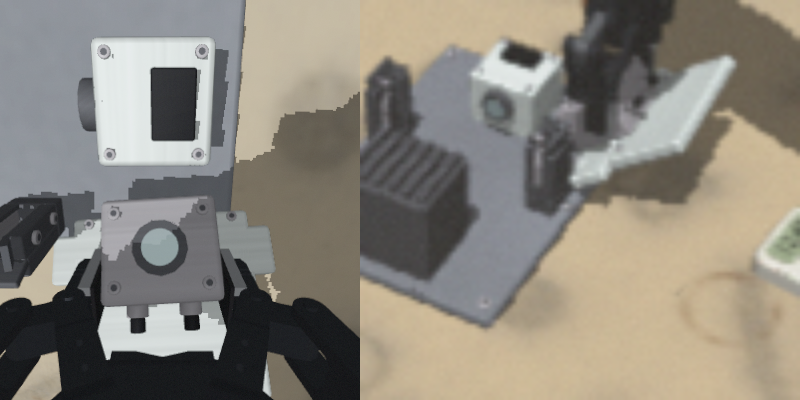

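The view shows the cell tilted about 45° and slightly yawed: its left ear (crop x 52–100) has met the left post bracket (crop x up to 63), and the bottom edge has ridden up over the base. I'll back off, move sideways clear of the post, and touch the table before pushing again.

```bash
python3 drive.py '-.015 0 0 0 .05;-.03 .006 0 0 .05;-.045 .013 0 0 .05;-.045 .02 0 0 .05;-.045 .02 0 0 .05'
python3 drive.py '0 0 .003 0 .05;0 0 .006 0 .05;0 0 .009 0 .05;0 0 .009 0 .05'
python3 drive.py '0 0 .002 0 .05;0 0 .003 0 .05;0 0 .003 0 .05'
```

```text
time: 17.43
ee_pos: [0.5033, -0.1318, 0.0682]
tcp_rot: [180.0, -0.1, 4.5]
wrist_force: [0.6, 0.7, -3.2]
opening: 0.0555
grasp_force: 62.0
time: 17.77
ee_pos: [0.5029, -0.1305, 0.0577]
tcp_rot: [-180.0, 0.1, 4.6]
wrist_force: [0.2, 0.6, -2.9]
opening: 0.0553
grasp_force: 62.0
time: 18.02
ee_pos: [0.5029, -0.1308, 0.0554]
tcp_rot: [-180.0, 0.0, 4.6]
wrist_force: [-0.7, -0.7, -3.6]
opening: 0.0555
grasp_force: 62.0
```

```bash
python3 drive.py '0 0 .002 0 .05;0 0 .004 0 .05;0 0 .004 0 .05'
python3 drive.py '0 0 .002 0 .05;0 0 .004 0 .05;0 0 .004 0 .05'
```

```text
time: 18.27
ee_pos: [0.5033, -0.1309, 0.0537]
tcp_rot: [180.0, -0.1, 4.6]
wrist_force: [-6.5, 2.4, 13.1]
opening: 0.0552
grasp_force: 63.4
time: 18.52
ee_pos: [0.5035, -0.1309, 0.0534]
tcp_rot: [179.9, -0.2, 4.6]
wrist_force: [-20.5, 8.3, 44.8]
opening: 0.0553
grasp_force: 66.5
```

```bash
python3 drive.py '0 0 -.0025 0 .05;.004 0 -.0025 0 .05;.008 0 -.0025 0 .05;.008 0 -.0025 0 .05'
python3 drive.py '.004 0 0 0 .05;.008 0 0 0 .05;.012 0 0 0 .05;.012 0 0 0 .05'
```

```text
time: 18.85
ee_pos: [0.5112, -0.131, 0.0536]
tcp_rot: [179.9, -0.1, 4.6]
wrist_force: [-12.8, 0.4, 25.7]
opening: 0.0556
grasp_force: 64.5
time: 19.18
ee_pos: [0.5219, -0.1299, 0.0535]
tcp_rot: [179.9, 0.1, 4.5]
wrist_force: [-20.7, -0.6, 29.0]
opening: 0.0556
grasp_force: 47.5
```

```bash
python3 drive.py '.004 0 -.001 0 .05;.008 0 -.0015 0 .05;.012 0 -.002 0 .05;.012 0 -.002 0 .05'
python3 drive.py '.004 0 0 0 .05;.008 0 0 0 .05;.008 0 0 0 .05'
python3 drive.py '.004 0 0 0 .05;.008 0 0 0 .05;.008 0 0 0 .05'
```

```text
time: 19.52
ee_pos: [0.5339, -0.1287, 0.0542]
tcp_rot: [180.0, 0.1, 4.6]
wrist_force: [-14.4, -0.0, 18.1]
opening: 0.0554
grasp_force: 47.8
time: 19.77
ee_pos: [0.5421, -0.128, 0.0538]
tcp_rot: [180.0, 0.1, 4.6]
wrist_force: [-10.8, -0.6, 13.3]
opening: 0.0556
grasp_force: 48.4
time: 20.02
ee_pos: [0.5497, -0.1274, 0.0528]
tcp_rot: [180.0, 0.2, 4.6]
wrist_force: [-9.6, -1.1, 7.4]
opening: 0.0554
grasp_force: 48.3
```

```bash
python3 drive.py '0 0 -.008 0 .05;-.02 0 -.01 0 .05;-.045 0 -.01 0 .05;-.06 0 -.01 0 .05;-.06 0 -.01 0 .05'
python3 drive.py '0 0 .004 0 .05;0 0 .008 0 .05;0 0 .009 0 .05;0 0 .009 0 .05'
python3 drive.py '.003 0 .002 0 .05;.006 0 .003 0 .05;.006 0 .003 0 .05'
```

```text
time: 20.43
ee_pos: [0.4889, -0.132, 0.0626]
tcp_rot: [-180.0, 0.0, 4.6]
wrist_force: [1.3, -0.3, -3.3]
opening: 0.0554
grasp_force: 46.9
time: 20.77
ee_pos: [0.4913, -0.1317, 0.0526]
tcp_rot: [-180.0, 0.0, 4.6]
wrist_force: [-0.5, -0.3, -2.7]
opening: 0.0558
grasp_force: 47.0
time: 21.02
ee_pos: [0.4977, -0.1313, 0.0499]
tcp_rot: [-180.0, 0.0, 4.6]
wrist_force: [0.5, -0.2, -2.8]
opening: 0.0557
grasp_force: 47.0
```

```bash
python3 drive.py '0 0 .001 0 .05;0 0 .002 0 .05;0 0 .002 0 .05'
python3 drive.py '0 0 .001 0 .05;0 0 .002 0 .05;0 0 .002 0 .05'
python3 - <<'E'
from h import *
np.set_printoptions(precision=3,suppress=True)
o=bot.get_obs();print(o["torque"],o["wrist_force"])
im=snap("wrist","w13");g=cv2.medianBlur(cv2.cvtColor(im,cv2.COLOR_BGR2GRAY),3)
print(cv2.HoughCircles(g[150:330,240:400],cv2.HOUGH_GRADIENT,1,15,param1=100,param2=12,minRadius=4,maxRadius=25))
E
```

```text
time: 21.27
ee_pos: [0.4969, -0.1314, 0.048]
tcp_rot: [-180.0, 0.0, 4.6]
wrist_force: [0.3, 0.6, -2.8]
opening: 0.0554
grasp_force: 47.0
time: 21.52
ee_pos: [0.4971, -0.1315, 0.0467]
tcp_rot: [180.0, -0.0, 4.6]
wrist_force: [-0.9, 0.2, 1.4]
opening: 0.0552
grasp_force: 47.6
[0.159 0.233 0.003] [-0.918  0.244  1.378]
[[[ 87.5 115.5  21. ]
  [103.5  11.5   8.2]
  [ 72.5 114.5  17.4]
  [ 46.5  76.5  14.4]]]
```

```bash
python3 - <<'E'
from h import *
np.set_printoptions(precision=1,suppress=True)
for f in("w9","w11","w12","w13"):
    im=cv2.imread(f"pics/{f}.png");h=cv2.cvtColor(im,cv2.COLOR_BGR2HSV)
    m=((h[...,0]>70)&(h[...,0]<105)&(h[...,1]>22)&(h[...,2]>90)).astype(np.uint8);m[:195]=0;m[320:]=0;m[:,:280]=0;m[:,365:]=0
    m=cv2.morphologyEx(m,cv2.MORPH_OPEN,np.ones((3,3)))
    n,l,s,c=cv2.connectedComponentsWithStats(m)
    if n<2: print(f,"none");continue
    k=1+np.argmax(s[1:,4]);C=max(cv2.findContours((l==k).astype(np.uint8),cv2.RETR_EXTERNAL,cv2.CHAIN_APPROX_NONE)[0],key=len)
    e=cv2.fitEllipse(C);print(f,s[k],e)
E
```

```text
w9 [303 256  41  20 421] ((323.24798583984375, 265.6496276855469), (16.1416072845459, 36.6782341003418), 85.99170684814453)
w11 [305 227  37  38 709] ((323.8046875, 246.63626098632812), (34.654930114746094, 35.85839080810547), 125.252685546875)
w12 [301 233  38  33 948] ((319.62615966796875, 249.05535888671875), (31.16448211669922, 39.073097229003906), 81.56120300292969)
w13 [304 248  37  31 872] ((321.8674011230469, 262.9044494628906), (29.779748916625977, 35.42588424682617), 93.6961669921875)
```

```bash
cat > til.py <<'E'
from h import *
np.set_printoptions(precision=4,suppress=True)
def poly(f,thr=150,box=(300,150,420,260)):
    im=cv2.imread(f"pics/{f}.png"); x0,y0,x1,y1=box
    h=cv2.cvtColor(im,cv2.COLOR_BGR2HSV)[y0:y1,x0:x1]
    m=((h[...,1]<30)&(h[...,2]>thr)).astype(np.uint8)
    n,l,s,c=cv2.connectedComponentsWithStats(m)
    for k in np.argsort(-s[1:,4])[:4]+1:
        C=max(cv2.findContours((l==k).astype(np.uint8),cv2.RETR_EXTERNAL,cv2.CHAIN_APPROX_NONE)[0],key=len)
        print(f,s[k,4],(cv2.approxPolyDP(C,1.5,True)[:,0]+[x0,y0]).tolist())
E
python3 - <<'E'
from til import *
snap("scene","s13"); poly("s12"); poly("s13")
o=bot.get_obs();p=o["ee_pos"];t=np.radians(4.6);ux=np.array([np.cos(t),np.sin(t),0]);uy=np.array([-np.sin(t),np.cos(t),0])
for th in(40,50,60,70,80,90):
  c,s=np.cos(np.radians(th)),np.sin(np.radians(th)); P=[]
  for x,w,z in((50,52,10),(50,-52,10),(-8,52,10),(50,52,0)):   # cell coords, assume pin x=-8,z=30
    dx,dz=x+8,z-30
    P.append(p+(-ux)*(dx*c-dz*s)+uy*w*1e-3*1e3+np.array([0,0,1])*(dx*s+dz*c)) if 0 else P.append(p+(-ux*(dx*c-dz*s)+uy*w+np.array([0,0,1])*(dx*s+dz*c))/1e3)
  print(th,px("s13",np.array(P)).round(1).tolist())
E
```

```text
s12 437 [[383, 165], [373, 166], [367, 173], [362, 175], [361, 180], [357, 181], [355, 178], [358, 183], [351, 188], [344, 189], [343, 195], [351, 194], [353, 190], [370, 187]]
s12 283 [[398, 202], [389, 212], [389, 218], [404, 225], [415, 210], [408, 205]]
s12 214 [[325, 160], [317, 168], [318, 178], [319, 173], [325, 171], [329, 175], [329, 182], [331, 183], [331, 175], [340, 164], [336, 163], [333, 167], [324, 164]]
s12 100 [[413, 246], [409, 244], [406, 249], [393, 259], [399, 259], [409, 249], [411, 250]]
s13 282 [[398, 202], [389, 212], [389, 218], [404, 225], [415, 210], [408, 205]]
s13 220 [[325, 160], [318, 166], [317, 175], [319, 179], [319, 173], [325, 171], [329, 175], [328, 182], [331, 183], [331, 175], [340, 165], [336, 163], [333, 167], [324, 164]]
s13 169 [[399, 162], [396, 163], [382, 185], [369, 198], [369, 202], [375, 198], [378, 191], [389, 180]]
s13 102 [[413, 246], [409, 244], [406, 249], [393, 259], [399, 259], [409, 249], [411, 250]]
40 [[383.8, 189.3], [398.3, 167.7], [367.7, 193.9], [385.7, 192.2]]
50 [[382.5, 186.0], [397.2, 164.5], [368.6, 193.6], [384.9, 188.8]]
60 [[380.7, 182.8], [395.5, 161.5], [369.3, 193.0], [383.5, 185.3]]
70 [[378.2, 179.8], [393.2, 158.5], [369.9, 192.4], [381.4, 181.9]]
80 [[375.4, 177.0], [390.6, 155.9], [370.3, 191.6], [378.7, 178.7]]
90 [[372.1, 174.6], [387.5, 153.6], [370.5, 190.7], [375.6, 175.8]]
```

```bash
python3 drive.py '0 0 .001 0 .0555;0 0 .001 0 .0555' 20
python3 drive.py '0 0 .001 0 .0558;0 0 .001 0 .0558' 20
```

```text
time: 21.78
ee_pos: [0.4974, -0.1315, 0.0464]
tcp_rot: [180.0, -0.1, 4.6]
wrist_force: [-2.0, 0.9, 7.1]
opening: 0.0558
grasp_force: 32.6
time: 21.95
ee_pos: [0.4981, -0.1314, 0.0457]
tcp_rot: [180.0, -0.2, 4.6]
wrist_force: [-0.1, 0.8, 7.8]
opening: 0.056
grasp_force: 13.4
```

```bash
python3 drive.py '.003 0 0 0 .0558;.006 0 0 0 .0558;.01 0 0 0 .0558;.01 0 0 0 .0558'
python3 - <<'E'
from til import *
snap("scene","s14"); poly("s14")
E
```

```text
time: 22.28
ee_pos: [0.5076, -0.1306, 0.0441]
tcp_rot: [180.0, -0.0, 4.6]
wrist_force: [-0.4, -0.0, 1.7]
opening: 0.0557
grasp_force: 12.8
s14 280 [[399, 202], [389, 212], [389, 218], [404, 225], [415, 210]]
s14 216 [[325, 160], [317, 168], [318, 178], [319, 173], [325, 171], [329, 175], [328, 182], [330, 183], [331, 175], [340, 165], [336, 163], [333, 167], [324, 164]]
s14 209 [[395, 161], [392, 161], [381, 175], [376, 176], [375, 180], [370, 181], [376, 186], [366, 201], [373, 195], [379, 182]]
s14 101 [[412, 244], [409, 244], [404, 251], [393, 259], [399, 259], [409, 249], [411, 250], [413, 248]]
```

```bash
cat >> til.py <<'E'
t=np.radians(4.6);ux=np.array([np.cos(t),np.sin(t),0]);uy=np.array([-np.sin(t),np.cos(t),0])
def onplane(f,uv,w):
    "ray meets the plane across the cell at w (m) from tool; returns x (along ux rel tool), z"
    p=bot.get_obs()["ee_pos"];o,d=ray(f,uv);k=((p+uy*w-o)@uy)/(d@uy);P=o+d*k[:,None]
    return np.c_[(P-p)@ux,P[:,2]]
E
python3 - <<'E'
from til import *
print(onplane("s14",[(393.5,161)],-.052),onplane("s14",[(379,182)],.052),onplane("s14",[(376,186)],.052))
# 13: tool was ~10 mm back
print(onplane("s13",[(397.5,162)],-.052),onplane("s13",[(382,185)],.052))
E
```

```text
[[-0.0508  0.0863]] [[-0.0519  0.0878]] [[-0.0448  0.0704]]
[[-0.0628  0.0874]] [[-0.0612  0.0812]]
```

```bash
python3 drive.py '.002 0 .001 0 .0556;.005 0 .002 0 .0556;.008 0 .002 0 .0556;.01 0 .002 0 .0556;.01 0 .002 0 .0556'
python3 - <<'E'
from til import *
snap("scene","s15"); poly("s15")
E
```

```text
time: 22.75
ee_pos: [0.5175, -0.1297, 0.042]
tcp_rot: [-180.0, -0.0, 4.6]
wrist_force: [1.0, 0.5, -2.5]
opening: 0.056
grasp_force: 13.7
s15 277 [[399, 202], [389, 212], [389, 218], [404, 225], [415, 210]]
s15 215 [[325, 160], [317, 168], [318, 178], [319, 173], [325, 171], [329, 175], [328, 182], [330, 183], [332, 174], [340, 165], [336, 163], [333, 167], [324, 164]]
s15 189 [[390, 160], [387, 159], [378, 172], [372, 175], [371, 179], [366, 180], [372, 185], [366, 193], [364, 200], [366, 201], [374, 181]]
s15 103 [[413, 246], [409, 244], [404, 251], [393, 259], [399, 259], [409, 249], [411, 250]]
```

```bash
python3 - <<'E'
from til import *
print(onplane("s15",[(388.5,159.5)],-.052),onplane("s15",[(373.5,181.5)],.052))
E
python3 drive.py '0 0 .001 0 .0556;.002 0 .003 0 .0556;.004 0 .004 0 .0556;.004 0 .004 0 .0556'
```

```text
[[-0.0455  0.0858]] [[-0.0462  0.083 ]]
time: 23.13
ee_pos: [0.5213, -0.1294, 0.0385]
tcp_rot: [180.0, -0.0, 4.6]
wrist_force: [-0.4, 1.0, 2.2]
opening: 0.0557
grasp_force: 14.7
```

```bash
python3 - <<'E'
from til import *
s=snap("scene","s16"); poly("s16")
for f,a in(("s13",[(381,187),(370,202)]),("s14",[(379,183),(367.5,201)]),("s15",[(373.5,182),(365.5,201)])):
    q=onplane(f,a,.052);d=q[0]-q[1];print(f,q.tolist(),"tilt",np.degrees(np.arctan2(d[1],-d[0])))
h=cv2.cvtColor(s,cv2.COLOR_BGR2GRAY)
for r in range(156,206,2): print(r,h[r,352:396].tolist())
E
```

```text
s16 279 [[398, 202], [389, 212], [389, 218], [404, 225], [415, 210], [408, 205]]
s16 221 [[325, 160], [317, 168], [318, 173], [316, 174], [319, 179], [319, 173], [325, 171], [329, 175], [328, 182], [331, 183], [331, 175], [340, 165], [336, 163], [333, 167], [324, 164]]
s16 167 [[385, 158], [370, 176], [371, 178], [365, 180], [370, 184], [363, 200], [365, 200], [369, 193], [368, 190], [372, 178], [386, 161]]
s16 100 [[412, 244], [408, 245], [406, 249], [393, 259], [398, 259], [409, 249], [411, 250], [413, 248]]
s13 [[-0.0730250050952409, 0.0731811358354092], [-0.04633498697774085, 0.004449441782180763]] tilt 68.77772119006234
s14 [[-0.06607281145935626, 0.08448711899322625], [-0.0385607880170166, 0.004699517969686706]] tilt 70.97499880630801
s15 [[-0.05029752786576171, 0.08123769484210741], [-0.03254756749441432, 0.0018609358491035177]] tilt 77.39508287747853
156 [166, 173, 169, 129, 115, 82, 51, 52, 50, 52, 50, 52, 53, 52, 45, 50, 47, 50, 46, 44, 50, 47, 46, 42, 43, 53, 79, 99, 98, 100, 100, 96, 98, 108, 116, 122, 114, 102, 99, 95, 99, 99, 97, 99]
158 [162, 166, 157, 103, 89, 55, 52,
[... 4264 characters left out ...]
184, 186, 188, 187, 185, 187]
200 [181, 176, 173, 168, 159, 156, 155, 153, 155, 154, 152, 147, 154, 155, 141, 109, 93, 112, 151, 155, 159, 162, 165, 166, 171, 173, 174, 174, 177, 178, 179, 183, 182, 183, 184, 185, 185, 186, 187, 185, 184, 187, 187, 186]
202 [181, 183, 180, 178, 171, 166, 158, 153, 154, 157, 161, 150, 99, 90, 91, 121, 150, 156, 161, 161, 166, 172, 174, 177, 177, 177, 177, 177, 180, 179, 181, 182, 184, 184, 184, 185, 188, 184, 184, 182, 185, 187, 188, 188]
204 [186, 184, 183, 180, 181, 176, 173, 163, 157, 157, 155, 157, 156, 156, 160, 164, 168, 167, 168, 171, 173, 175, 177, 178, 178, 182, 181, 182, 185, 183, 185, 187, 188, 186, 188, 188, 186, 188, 187, 187, 190, 186, 186, 187]
```

```bash
python3 - <<'E'
from til import *
q=onplane("s16",[(374.5,178.5),(370.7,191),(372.5,176.5),(385,158.5)],.052);q[3]=onplane("s16",[(385,158.5)],-.052);d=q[0]-q[1];print(q,np.degrees(np.arctan2(d[1],-d[0])))
o=bot.get_obs();print(o["ee_pos"],o["torque"],o["wrist_force"])
E
```

```text
[[-0.052   0.0944]
 [-0.045   0.046 ]
 [-0.0458  0.0988]
 [-0.0388  0.0853]] 81.71420508253928
[ 0.5213 -0.1294  0.0386] [ 0.2301 -0.0904  0.0175] [1.6849 1.4678 1.984 ]
```

```bash
python3 drive.py '0 0 -.004 0 .0556;-.008 0 -.006 0 .0556;-.018 0 -.006 0 .0556;-.028 0 -.006 0 .0556;-.028 0 -.006 0 .0556' 20
python3 drive.py '0 0 .002 0 .0556;0 0 .004 0 .0556;0 0 .006 0 .0556;0 0 .007 0 .0556;0 0 .007 0 .0556'
```

```text
time: 23.6
ee_pos: [0.4905, -0.1318, 0.0439]
tcp_rot: [-180.0, 0.1, 4.6]
wrist_force: [0.0, 1.0, -3.5]
opening: 0.0559
grasp_force: 14.1
time: 24.02
ee_pos: [0.4937, -0.1317, 0.0378]
tcp_rot: [180.0, -0.1, 4.6]
wrist_force: [1.4, 0.1, 2.6]
opening: 0.0557
grasp_force: 14.8
```

Touching again. I'll press a little, drag slightly forward, and look numerically.

```bash
python3 drive.py '.002 0 .001 0 .0556;.004 0 .002 0 .0556;.006 0 .003 0 .0556;.006 0 .003 0 .0556'
python3 - <<'E'
from til import *
s=snap("scene","s17"); h=cv2.cvtColor(s,cv2.COLOR_BGR2GRAY)
for r in range(154,212,3): print(r,h[r,360:404].tolist())
E
```

```text
time: 24.35
ee_pos: [0.4991, -0.1312, 0.0338]
tcp_rot: [-180.0, 0.0, 4.6]
wrist_force: [-1.1, -0.6, -1.2]
opening: 0.0559
grasp_force: 14.8
154 [184, 160, 101, 53, 47, 53, 50, 47, 48, 51, 52, 51, 54, 54, 50, 51, 52, 49, 51, 49, 49, 51, 48, 47, 50, 47, 48, 52, 81, 98, 101, 96, 101, 98, 101, 96, 96, 100, 97, 101, 129, 141, 142, 173]
157 [185, 181, 165, 117, 70, 50, 49, 49, 53, 48, 50, 50, 53, 51, 52, 50, 50, 51, 51, 52, 52, 48, 51, 49, 47, 61, 86, 95, 97, 101, 100, 109, 118, 113, 102, 98, 97, 101, 98, 97, 99, 98, 98, 99]
160 [161, 108, 96, 96, 85, 53, 43, 50, 49, 50, 51, 53, 54, 53, 50, 48, 44, 48, 47, 47, 46, 49, 49, 48, 52, 78, 99, 100, 118, 132, 134, 133, 123, 109, 103, 98, 99, 98, 97, 100, 97, 98, 94, 95]
163 [180, 161, 103, 83, 59, 58, 61, 66, 57, 56, 53, 57, 49, 44, 47, 45, 48, 46, 47, 47, 44, 45, 45, 48, 70, 90, 114, 191, 234, 232, 195, 135, 109, 98, 97, 98, 96, 96, 97, 97, 98, 95, 96, 92]
166 [118, 98, 98, 92, 66, 81, 105, 108, 94, 70, 57, 52, 45, 49, 47, 46, 47, 48, 48, 48, 43, 50, 75, 104, 162, 210, 229, 230, 191, 130, 111, 112, 110, 101, 99, 95, 96, 96, 96, 96, 94, 94, 91, 8
[... 2509 characters left out ...]
 219, 222, 212, 193, 186]
205 [171, 167, 161, 161, 164, 166, 168, 170, 172, 173, 173, 155, 107, 102, 106, 134, 180, 183, 182, 183, 184, 184, 185, 186, 186, 191, 188, 189, 188, 186, 189, 188, 188, 186, 183, 201, 213, 193, 157, 123, 115, 134, 152, 163]
208 [180, 182, 177, 177, 177, 178, 178, 181, 184, 182, 181, 185, 187, 185, 185, 184, 187, 190, 186, 187, 186, 184, 188, 189, 187, 187, 187, 185, 185, 187, 187, 174, 185, 212, 216, 186, 168, 164, 136, 108, 124, 141, 153, 178]
211 [186, 185, 184, 184, 185, 186, 184, 187, 185, 186, 184, 187, 187, 187, 188, 187, 188, 186, 187, 186, 185, 183, 185, 187, 185, 186, 185, 185, 179, 179, 197, 210, 192, 159, 141, 151, 161, 139, 107, 137, 165, 192, 218, 226]
```

```bash
python3 - <<'E'
from til import *
q=onplane("s17",[(380,181),(377.7,193.5),(378,179)],.052);d=q[0]-q[1];print(q,np.degrees(np.arctan2(d[1],-d[0])))
print(px("s17",bot.get_obs()["ee_pos"]+np.array([-.05*ux+.052*uy+[0,0,z] for z in(.062,.03,.012)])))
E
```

```text
[[-0.0459  0.0925]
 [-0.0437  0.0461]
 [-0.0397  0.0969]] 87.27402854572394
[[381.5553 180.5539]
 [380.4366 189.4873]
 [379.8237 194.3591]]
```

```bash
python3 drive.py '0 0 0 0 .06;0 0 0 0 .068;0 0 0 0 .076;0 0 0 0 .08;0 0 0 0 .08'
python3 drive.py '.004 0 0 0 .08;.008 0 -.004 0 .08;.012 0 -.02 0 .08;.012 0 -.05 0 .08;.012 0 -.09 0 .08'
python3 drive.py '0 0 -.04 0 .08;0 0 -.08 0 .08;0 0 -.09 0 .08;0 0 -.09 0 .08'
python3 - <<'E'
from til import *
s=snap("scene","s18");snap("top","t18");im=snap("wrist","w18")
o=bot.get_obs();print(o["ee_pos"],o["tcp_rot"],o["wrist_force"])
poly("s18");poly("t18",170,(300,180,460,280))
E
```

```text
time: 24.82
ee_pos: [0.4991, -0.1313, 0.0344]
tcp_rot: [180.0, -0.0, 4.6]
wrist_force: [0.5, -0.6, 0.4]
opening: 0.0801
grasp_force: 0.0
time: 25.23
ee_pos: [0.51, -0.1298, 0.123]
tcp_rot: [-179.9, 0.3, 4.6]
wrist_force: [1.1, 0.1, 0.8]
opening: 0.0802
grasp_force: 0.0
time: 25.57
ee_pos: [0.5127, -0.1306, 0.2186]
tcp_rot: [179.9, -0.4, 4.6]
wrist_force: [0.6, -0.4, -0.0]
opening: 0.0799
grasp_force: 0.0
[ 0.5108 -0.1302  0.213 ] [-179.9718    0.0781    4.6   ] [-0.2998 -0.5976 -0.5696]
s18 281 [[398, 202], [389, 212], [391, 219], [404, 225], [415, 210], [404, 204], [405, 207], [396, 216], [391, 212], [399, 203], [402, 203]]
s18 218 [[393, 157], [389, 158], [376, 176], [374, 172], [367, 182], [376, 185], [375, 193], [372, 196], [373, 204], [376, 196], [377, 180]]
s18 217 [[325, 160], [317, 167], [318, 178], [319, 173], [325, 171], [329, 175], [328, 182], [331, 183], [331, 175], [340, 165], [336, 163], [333, 167], [324, 164]]
s18 100 [[413, 246], [409, 244], [404, 251], [393, 259], [400, 258], [409, 249], [411, 250]]
t18 11 [[393, 223], [384, 224]]
t18 3 [[380, 225], [382, 225]]
t18 3 [[373, 228], [375, 228]]
t18 2 [[395, 223]]
```

```bash
python3 - <<'E'
from til import *
P=pt("s18",[(391,157.7),(377,179)],.1);print("scene",P,np.linalg.norm(P[0]-P[1]),P.mean(0),np.degrees(np.arctan2(*(P[0]-P[1])[[1,0]])))
P=pt("t18",[(393.5,223.5),(373,228)],.1);print("top",P)
o=bot.get_obs();R0=R.from_euler("xyz",o["tcp_rot"],degrees=True)
im=cv2.imread("pics/w18.png");h=cv2.cvtColor(im,cv2.COLOR_BGR2HSV)
print("tool pts expected upright",px("w18",o["ee_pos"]+R0.apply([[-.05,-.052,.113],[-.05,.052,.113],[-.06,-.052,.113]])))
m=((h[...,1]<30)&(h[...,2]>185)).astype(np.uint8);m=cv2.morphologyEx(m,cv2.MORPH_OPEN,np.ones((3,3)))
n,l,s,c=cv2.connectedComponentsWithStats(m)
for k in np.argsort(-s[1:,4])[:6]+1:
    ys,xs=np.where(l==k);print(s[k],cv2.minAreaRect(np.c_[xs,ys].astype(np.float32)))
E
```

```text
scene [[ 0.467  -0.1795  0.1   ]
 [ 0.4561 -0.0778  0.1   ]] 0.10232891584648264 [ 0.4615 -0.1287  0.1   ] -83.86223474272579
top [[ 0.461  -0.1201  0.1   ]
 [ 0.4506 -0.069   0.1   ]]
tool pts expected upright [[264.637  260.0214]
 [381.3986 259.9565]
 [265.338  269.8221]]
[ 511  287  107   84 4606] ((557.9139404296875, 312.59637451171875), (93.03819274902344, 81.63024139404297), 30.465543746948242)
[ 265   32   57   64 2647] ((293.0, 63.5), (63.0, 56.0), 90.0)
[ 480    0  160   53 2605] ((561.4606323242188, 22.167213439941406), (164.6220245361328, 25.537885665893555), 13.240518569946289)
[ 254  251  126   51 2253] ((316.5, 276.0), (50.0, 125.0), 90.0)
[ 474   32   44   48 1662] ((495.5, 55.5), (47.0, 43.0), 90.0)
[ 296  199   51   27 1053] ((321.0, 212.0), (26.0, 50.0), 90.0)
```

```bash
python3 -c "
from h import *
plan([.4615,-.1287,.213],95.5,1)"
```

```text
tool shift [-0.0164 -0.0018  0.    ] turn -30.3 rows 4.2
tool shift [-0.0132 -0.0098  0.    ] turn -30.3 rows 4.2
tool shift [-0.0064 -0.0151  0.    ] turn -30.3 rows 4.2
```

```bash
python3 drive.py '-.0164 -.0018 0 -30.3 .05;-.0164 -.0018 0 -30.3 .05;-.0164 -.0018 0 -30.3 .05;-.0164 -.0018 0 -30.3 .05;-.0164 -.0018 0 -30.3 .05'
python3 drive.py '-.0132 -.0098 0 -30.3 .05;-.0132 -.0098 0 -30.3 .05;-.0132 -.0098 0 -30.3 .05;-.0132 -.0098 0 -30.3 .05;-.0132 -.0098 0 -30.3 .05'
python3 drive.py '-.0064 -.0151 0 -30.3 .05;-.0064 -.0151 0 -30.3 .05;-.0064 -.0151 0 -30.3 .05;-.0064 -.0151 0 -30.3 .05;-.0064 -.0151 0 -30.3 .05'
python3 drive.py '0 0 0 0 .05;0 0 0 0 .05'
python3 - <<'E'
from til import *
o=bot.get_obs();print(o["ee_pos"],o["tcp_rot"],o["q"])
im=snap("wrist","w19");R0=R.from_euler("xyz",o["tcp_rot"],degrees=True)
print("expected",px("w19",o["ee_pos"]+R0.apply([[.052,-.005,.113],[.052,.005,.113],[-.052,-.005,.113],[-.052,.005,.113]])).round(1).tolist())
g=im.min(2)
for r in range(130,262,8): print(r,g[r,296:352].tolist())
E
```

```text
time: 26.13
ee_pos: [0.4938, -0.1296, 0.2123]
tcp_rot: [-179.9, 0.1, 35.3]
wrist_force: [0.3, 0.4, -0.3]
opening: 0.0497
grasp_force: 0.0
time: 26.55
ee_pos: [0.4774, -0.1292, 0.2123]
tcp_rot: [-179.8, 0.0, 65.6]
wrist_force: [0.4, 0.6, -0.2]
opening: 0.0501
grasp_force: 0.0
time: 26.97
ee_pos: [0.461, -0.1286, 0.2123]
tcp_rot: [-179.8, -0.1, 95.9]
wrist_force: [-0.5, 0.4, -1.0]
opening: 0.0501
grasp_force: 0.0
time: 27.13
ee_pos: [0.4612, -0.1287, 0.2128]
tcp_rot: [-179.9, -0.0, 95.4]
wrist_force: [-0.5, -1.2, 0.9]
opening: 0.05
grasp_force: 0.0
[ 0.4612 -0.1287  0.2128] [-179.8779   -0.0482   95.4025] [-15.5894  -5.3061  -5.0031  90.4343   0.0012  69.008 ]
expected [[314.9, 145.0], [327.8, 145.0], [315.8, 262.9], [327.0, 262.9]]
130 [170, 171, 170, 170, 170, 170, 170, 170, 170, 170, 171, 170, 170, 171, 170, 171, 169, 170, 170, 170, 170, 170, 170, 171, 170, 153, 202, 221, 224, 224, 224, 222, 221, 213, 198, 173, 162, 163, 163, 162, 161, 160, 158, 156, 155, 156, 155, 154, 154, 153, 152, 151, 149, 150, 150, 152]
138 [171, 171, 171, 171, 171, 171, 169, 171, 170, 170, 170, 171, 171, 170,
[... 3757 characters left out ...]
 226, 225, 225, 224, 224, 221, 209, 179, 129, 102, 101, 102, 101, 102, 100, 102, 102, 102, 103, 102, 101, 103, 103, 104, 103, 102, 102, 104, 102]
250 [103, 103, 102, 102, 101, 101, 101, 101, 102, 101, 102, 102, 101, 101, 101, 100, 100, 101, 100, 100, 101, 100, 100, 101, 129, 137, 142, 145, 144, 145, 145, 144, 142, 135, 117, 103, 101, 102, 101, 101, 100, 101, 101, 102, 101, 100, 102, 101, 102, 101, 101, 102, 102, 104, 102, 104]
258 [169, 168, 168, 169, 152, 118, 101, 100, 99, 96, 99, 98, 97, 97, 97, 96, 96, 96, 93, 92, 91, 91, 91, 100, 124, 137, 143, 144, 144, 145, 144, 143, 140, 137, 113, 100, 101, 102, 101, 100, 101, 101, 101, 100, 102, 102, 104, 101, 103, 102, 102, 103, 102, 104, 102, 102]
```

```bash
python3 - <<'E'
from h import *
for f,c in(("w19",326),("w2",321)):
    g=cv2.imread(f"pics/{f}.png").min(2);print(f,g[120:160,c].tolist(),g[244:290,c].tolist())
E
```

```text
w19 [169, 168, 168, 168, 168, 167, 164, 155, 152, 182, 224, 227, 227, 228, 227, 227, 228, 227, 227, 227, 221, 192, 145, 145, 148, 148, 148, 147, 148, 147, 161, 200, 219, 223, 226, 226, 226, 226, 225, 225] [224, 218, 190, 145, 145, 144, 145, 143, 144, 144, 144, 144, 144, 144, 144, 143, 144, 144, 143, 143, 143, 136, 116, 96, 95, 97, 96, 97, 97, 97, 99, 100, 98, 98, 99, 98, 97, 96, 99, 99, 98, 100, 99, 100, 101, 101]
w2 [96, 125, 177, 230, 240, 239, 231, 194, 209, 240, 240, 239, 230, 179, 124, 124, 124, 125, 125, 135, 180, 218, 228, 237, 236, 236, 236, 236, 237, 236, 236, 237, 236, 236, 236, 236, 237, 236, 237, 236] [230, 230, 231, 223, 182, 109, 111, 126, 156, 171, 171, 172, 174, 175, 176, 174, 174, 174, 174, 176, 177, 176, 177, 177, 177, 178, 178, 177, 177, 178, 178, 177, 178, 177, 177, 178, 178, 178, 178, 178, 178, 178, 178, 177, 178, 178]
```

```bash
python3 drive.py '-.0034 .0015 .04 0 .05;-.0034 .0015 .08 0 .05;-.0034 .0015 .105 0 .05;-.0034 .0015 .116 0 .05;-.0034 .0015 .116 0 .05' 70
python3 drive.py '0 0 0 0 .04;0 0 0 0 .03;0 0 0 0 .02;0 0 0 0 .014;0 0 0 0 .011'
python3 - <<'E'
from h import *
o=bot.get_obs();print(o["ee_pos"],o["tcp_rot"],o["wrist_force"],o["opening"],o["grasp_force"])
E
```

```text
time: 27.6
ee_pos: [0.4619, -0.1316, 0.0956]
tcp_rot: [-179.7, -0.1, 95.4]
wrist_force: [-0.4, 0.6, -0.4]
opening: 0.0501
grasp_force: 0.0
time: 28.02
ee_pos: [0.464, -0.1322, 0.0993]
tcp_rot: [179.9, 0.0, 95.5]
wrist_force: [0.7, -0.0, 0.8]
opening: 0.0109
grasp_force: 0.2
[ 0.46400062 -0.13218877  0.09933373] [1.79910991e+02 3.53060673e-02 9.54904582e+01] [ 0.65577334 -0.04939221  0.75501607] 0.010914017873754704 0.2243461785838008
```

```bash
python3 drive.py '0 0 0 0 .003;0 0 0 0 .003;0 0 0 0 .003' 80
python3 drive.py '0 0 -.02 0 .003;0 0 -.055 0 .003;0 0 -.09 0 .003;0 0 -.125 0 .003;0 0 -.125 0 .003'
python3 - <<'E'
from h import *
o=bot.get_obs();print(o["ee_pos"],o["tcp_rot"],o["wrist_force"],o["torque"]);plan([.6162,-.026,.222],-175.4,1)
E
```

```text
time: 28.27
ee_pos: [0.4642, -0.1322, 0.0995]
tcp_rot: [179.9, 0.0, 95.5]
wrist_force: [0.3, 0.2, 5.6]
opening: 0.0086
grasp_force: 79.1
time: 28.68
ee_pos: [0.465, -0.1325, 0.2299]
tcp_rot: [179.6, 0.2, 95.5]
wrist_force: [0.4, -0.3, -2.4]
opening: 0.0085
grasp_force: 78.8
[ 0.46499489 -0.13249956  0.2299487 ] [1.79550018e+02 1.78355642e-01 9.54946463e+01] [ 0.3941259  -0.28383437 -2.43628292] [-0.00912168 -0.03335741  0.01174293]
tool shift [0.0305 0.0536 0.0026] turn -29.7 rows 4.1
tool shift [-0.      0.0616  0.0026] turn -29.7 rows 4.1
tool shift [-0.0306  0.0535  0.0026] turn -29.7 rows 4.1
```

```bash
python3 drive.py '.0305 .0536 0 -29.7 .003;.0305 .0536 0 -29.7 .003;.0305 .0536 0 -29.7 .003;.0305 .0536 0 -29.7 .003;.0305 .0536 0 -29.7 .003'
python3 drive.py '0 .0616 0 -29.7 .003;0 .0616 0 -29.7 .003;0 .0616 0 -29.7 .003;0 .0616 0 -29.7 .003;0 .0616 0 -29.7 .003'
python3 drive.py '-.0306 .0535 0 -29.7 .003;-.0306 .0535 0 -29.7 .003;-.0306 .0535 0 -29.7 .003;-.0306 .0535 0 -29.7 .003;-.0306 .0535 0 -29.7 .003'
python3 drive.py '0 0 0 0 .003;0 0 0 0 .003;0 0 0 0 .003'
python3 - <<'E'
from h import *
o=bot.get_obs();print(o["ee_pos"],o["tcp_rot"],o["wrist_force"]);plan([.6162,-.026,.222],-175.45)
im=snap("wrist","w20");g=im.min(2)
R0=R.from_euler("xyz",o["tcp_rot"],degrees=True)
print("exp plate ends",px("w20",o["ee_pos"]+R0.apply([[.052,0,0],[-.052,0,0],[.052,0,-.0007]])).round(1).tolist())
print(g[60:200,324].tolist())
w3=cv2.imread("pics/w3.png").min(2);print("w3",w3[100:200,322].tolist())
for r in(190,200,220,240):print(r,g[r,290:360].tolist()); print("w3",w3[r,290:360].tolist())
E
```

```text
time: 29.1
ee_pos: [0.5139, -0.0962, 0.2223]
tcp_rot: [-179.9, -0.1, 125.6]
wrist_force: [0.1, 0.2, -3.5]
opening: 0.0085
grasp_force: 80.1
time: 29.52
ee_pos: [0.5642, -0.0609, 0.2225]
tcp_rot: [-180.0, -0.1, 155.1]
wrist_force: [-0.5, -0.4, -3.2]
opening: 0.0086
grasp_force: 80.7
time: 29.93
ee_pos: [0.6146, -0.0256, 0.2227]
tcp_rot: [180.0, -0.1, -175.4]
wrist_force: [-0.2, -0.0, -3.2]
opening: 0.0085
grasp_force: 80.8
time: 30.18
ee_pos: [0.6144, -0.0259, 0.2234]
tcp_rot: [-180.0, 0.0, -175.7]
wrist_force: [0.6, -0.1, -1.7]
opening: 0.0085
grasp_force: 80.8
[ 0.61443362 -0.0259066   0.22342712] [-1.79998446e+02  1.26344888e-02 -1.75687291e+02] [ 0.56996105 -0.13488277 -1.73784746]
tool shift [-0.0018 -0.0002  0.0014] turn -0.24 rows 0.1
exp plate ends [[318.1, 178.3], [318.8, 370.5], [318.1, 178.8]]
[176, 177, 177, 177, 176, 177, 177, 176, 177, 178, 178, 178, 178, 179, 179, 179, 178, 178, 178, 178, 178, 180, 180, 179, 179, 180, 180, 180, 180, 180, 180, 181, 180, 180, 179, 180, 180, 180, 181, 180, 180, 179, 149, 162, 214, 205, 198, 203, 182, 165, 162, 80, 66, 111, 117, 95, 112, 11
[... 2950 characters left out ...]
240 [162, 162, 161, 159, 159, 141, 129, 129, 107, 95, 94, 121, 128, 129, 107, 95, 94, 93, 93, 79, 54, 118, 173, 193, 207, 219, 229, 232, 232, 233, 234, 235, 236, 237, 237, 238, 238, 238, 237, 233, 227, 225, 201, 149, 121, 122, 121, 121, 123, 122, 122, 123, 122, 122, 122, 120, 120, 121, 121, 122, 122, 123, 122, 122, 121, 121, 123, 121, 124, 124]
w3 [103, 103, 102, 102, 104, 103, 102, 103, 102, 103, 103, 104, 102, 103, 104, 102, 104, 102, 101, 102, 143, 189, 206, 216, 226, 236, 240, 242, 245, 247, 248, 249, 250, 250, 250, 250, 251, 249, 246, 241, 237, 227, 191, 171, 172, 173, 173, 173, 173, 174, 175, 175, 175, 174, 174, 175, 175, 173, 174, 174, 174, 173, 172, 172, 172, 173, 173, 173, 172, 173]
```

```bash
python3 drive.py '0 0 .03 -.2 .003;0 0 .05 -.2 .003;0 0 .052 -.2 .003;0 0 .052 -.2 .003'
python3 drive.py '0 0 .004 0 .003;0 0 .008 0 .003;0 0 .012 0 .003;0 0 .014 0 .003'
python3 - <<'E'
from h import *
o=bot.get_obs();print(o["ee_pos"],o["tcp_rot"],o["wrist_force"],o["torque"])
E
```

```text
time: 30.57
ee_pos: [0.6138, -0.0257, 0.1703]
tcp_rot: [180.0, -0.1, -175.3]
wrist_force: [0.0, -0.3, -2.3]
opening: 0.0085
grasp_force: 80.6
time: 30.9
ee_pos: [0.6148, -0.0256, 0.1574]
tcp_rot: [-180.0, 0.0, -175.2]
wrist_force: [0.0, 0.6, -3.8]
opening: 0.0086
grasp_force: 80.6
[ 0.61479141 -0.02558993  0.1574097 ] [-1.79994696e+02  3.19864099e-02 -1.75217188e+02] [ 0.01343622  0.62265092 -3.79294761] [-0.02632048  0.0031792   0.0456771 ]
```

```bash
python3 drive.py '0 0 .004 0 .003;0 0 .008 0 .003;0 0 .012 0 .003;0 0 .016 0 .003'
python3 drive.py '0 0 .004 0 .003;0 0 .008 0 .003;0 0 .012 0 .003;0 0 .016 0 .003'
python3 drive.py '0 0 .003 0 .003;0 0 .006 0 .003;0 0 .009 0 .003;0 0 .011 0 .003;0 0 .011 0 .003'
```

```text
time: 31.23
ee_pos: [0.6151, -0.0258, 0.1418]
tcp_rot: [-180.0, 0.1, -175.2]
wrist_force: [0.2, -2.0, 1.7]
opening: 0.0083
grasp_force: 81.4
time: 31.57
ee_pos: [0.6146, -0.0258, 0.1247]
tcp_rot: [-180.0, -0.0, -175.2]
wrist_force: [0.8, -3.5, 0.4]
opening: 0.0085
grasp_force: 81.3
time: 31.98
ee_pos: [0.6144, -0.0253, 0.1139]
tcp_rot: [180.0, -0.0, -175.2]
wrist_force: [0.2, -0.0, -2.6]
opening: 0.0085
grasp_force: 80.9
```

```bash
python3 drive.py '0 0 .001 0 .003;0 0 .002 0 .003;0 0 .002 0 .003'
python3 drive.py '0 0 .001 0 .003;0 0 .0015 0 .003;0 0 .0015 0 .003'
```

```text
time: 32.23
ee_pos: [0.6146, -0.0253, 0.1135]
tcp_rot: [180.0, 0.1, -175.2]
wrist_force: [-3.9, 0.4, 6.4]
opening: 0.0086
grasp_force: 82.1
time: 32.48
ee_pos: [0.6147, -0.0254, 0.1135]
tcp_rot: [180.0, 0.1, -175.2]
wrist_force: [-8.8, 0.8, 15.4]
opening: 0.0082
grasp_force: 83.6
```

Seated on the floor at z 0.1135, where 0.1133 was expected, and it takes 15 N. Release, retreat and check.

```bash
python3 drive.py '0 0 -.0025 0 .015;0 0 -.0025 0 .03;0 0 -.0025 0 .03;0 0 -.0025 0 .03'
python3 drive.py '0 0 -.02 0 .03;0 0 -.06 0 .03;0 0 -.1 0 .03;0 0 -.13 0 .03;0 0 -.13 0 .03'
python3 drive.py '.06 0 -.01 0 .03;.12 0 -.01 0 .03;.16 0 -.01 0 .03;.18 0 -.01 0 .03;.18 0 -.01 0 .03'
python3 - <<'E'
from til import *
snap("scene","s21");snap("top","t21");im=cv2.imread("pics/t21.png");a=cv2.imread("pics/t1.png");b=cv2.imread("pics/s21.png");c=cv2.imread("pics/s1.png")
for n,f,i in(("top","t21",im),("scene","s21",b)):
    h=cv2.cvtColor(i,cv2.COLOR_BGR2HSV)
    u0=px(f,[.6162,-.026,.114])[0].astype(int)
    x0,y0=u0-[30,30];g=((h[...,1]<40)&(h[...,2]>150))[y0:y0+60,x0:x0+60].astype(np.uint8)
    k,l,s,ce=cv2.connectedComponentsWithStats(g)
    for j in np.argsort(-s[1:,4])[:3]+1:
        ys,xs=np.where(l==j);print(n,s[j,4],cv2.minAreaRect(np.c_[xs+x0,ys+y0].astype(np.float32)))
    P=[np.array([.6162,-.026,z])+.052*w*np.array([.9966,.08,0]) for z in(.114,.12) for w in(-1,1)]
    print("expected ends z .114/.120",px(f,P).round(1).tolist())
# bystanders: change since start
for n,p,q,pts in(("top",a,im,[(.619,.407,.014),(.594,.304,.032),(.376,-.088,.018),(.64,-.25,.08)]),("scene",c,b,[(.619,.407,.014),(.594,.304,.032),(.376,-.088,.018),(.64,-.25,.08)])):
    for P in pts:
        u,v=px("t21" if n=="top" else "s21",P)[0].astype(int);print(n,P,round(float(cv2.absdiff(p,q)[v-8:v+8,u-8:u+8].mean()),1))
E
```

```text
time: 32.82
ee_pos: [0.6147, -0.0255, 0.1131]
tcp_rot: [180.0, 0.0, -175.2]
wrist_force: [0.8, 0.2, 0.3]
opening: 0.03
grasp_force: 0.0
time: 33.23
ee_pos: [0.6161, -0.0257, 0.2504]
tcp_rot: [-179.9, 0.5, -175.2]
wrist_force: [1.1, 0.7, 1.8]
opening: 0.0299
grasp_force: 0.0
time: 33.65
ee_pos: [0.4312, -0.0408, 0.2537]
tcp_rot: [-180.0, -0.0, -175.2]
wrist_force: [0.3, 0.6, 0.1]
opening: 0.0299
grasp_force: 0.0
top 367 ((369.0, 176.0), (28.0, 16.0), 90.0)
top 70 ((381.5, 179.5), (21.0, 3.0), 90.0)
top 48 ((351.63116455078125, 152.44264221191406), (19.103042602539062, 2.444464921951294), 84.80557250976562)
expected ends z .114/.120 [[356.4, 181.9], [352.1, 142.0], [356.6, 181.3], [352.2, 141.2]]
scene 528 ((319.02398681640625, 174.9009552001953), (41.286983489990234, 30.335742950439453), 2.2906100749969482)
scene 44 ((337.5, 135.0), (4.0, 13.0), 90.0)
scene 26 ((326.2500305175781, 190.25), (6.363961219787598, 4.242640495300293), 45.0)
expected ends z .114/.120 [[332.8, 169.9], [299.4, 158.1], [332.8, 168.2], [299.3, 156.4]]
top (0.619, 0.407, 0.014) 2.9
top (0.594, 0.304, 0.032) 3.1
top (0.376, -0.088, 0.018) 42.3
top (0.64, -0.25, 0.08) 32.7
scene (0.619, 0.407, 0.014) 10.1
scene (0.594, 0.304, 0.032) 9.6
scene (0.376, -0.088, 0.018) 7.5
scene (0.64, -0.25, 0.08) 7.4
```

```bash
python3 - <<'E'
from h import *
bot.camera("scene")
a=cv2.imread("pics/s1.png").min(2);b=cv2.imread("pics/s21.png").min(2)
for c in(305,312,320,328): print(c,"start",a[154:176,c].tolist(),"now",b[154:176,c].tolist())
E
```

```text
305 start [144, 143, 146, 142, 137, 141, 206, 210, 178, 148, 144, 147, 142, 143, 143, 140, 142, 142, 141, 146, 144, 145] now [151, 151, 150, 149, 151, 148, 156, 225, 230, 198, 152, 143, 146, 145, 144, 149, 148, 147, 145, 146, 149, 148]
312 start [142, 143, 145, 144, 146, 142, 142, 132, 177, 217, 218, 153, 141, 144, 144, 144, 143, 142, 142, 142, 144, 144] now [151, 151, 151, 150, 151, 149, 150, 140, 150, 199, 228, 229, 162, 145, 146, 147, 146, 148, 145, 147, 146, 146]
320 start [142, 143, 141, 144, 144, 145, 142, 141, 141, 127, 155, 209, 223, 207, 153, 142, 144, 145, 143, 144, 143, 140] now [152, 149, 151, 150, 151, 151, 150, 151, 144, 137, 157, 175, 223, 230, 224, 156, 145, 148, 148, 146, 148, 144]
328 start [141, 144, 142, 144, 143, 140, 95, 54, 39, 48, 42, 77, 191, 195, 210, 220, 196, 148, 147, 145, 144, 146] now [152, 151, 151, 150, 152, 150, 101, 56, 46, 49, 43, 77, 208, 224, 204, 226, 230, 215, 156, 142, 145, 143]
```

```bash
python3 -c "
from workcell import bot
print(bot.job_done())"
```

```text
the job is handed in; nothing more can be done
None
```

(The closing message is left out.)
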